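# Reassemble the counter cheese grater

## Task

Put the washed cheese grater back together: thread the studded grating drum down its leaning spindle until it sits fully home on the drive disc, then the plain clamping collar down onto the drum. Then swing the keeper arm by its wooden knob a quarter turn over the collar to its stop, so that it draws the stack down tight, and let go. Leave the cheese, the jam jar and the cup where they stand.

Things in the scene. Friction and masses are not known exactly. Their poses are not given: they have to be found in the camera images.
- spindle: Fixed stepped steel post leaning 30 degrees, roughly toward the robot. Origin: on its axis, level with the resting drive disc's top, 115 mm over the counter. z: up along the post; x: uphill, away from the robot; y: level. 22 mm thick up to z = 34 mm (drum's seat), tapering to 38 mm, then 14 mm thick (collar's seat) up to a blunt tip at z = 52 mm. The drum must go on first.
- spindle_tip (a point): Tip of the post, on its axis, 52 mm along z from the spindle's origin.
- keeper_pillar (a point): Top of the fixed 16 mm pillar that carries the keeper, parallel to the post: at x = 56 mm, y = 0, z = 53 mm in the spindle's frame.
- grater: White grater on the counter: origin under its foot (170 x 130 mm, 24 mm tall, x from -70 to +100 mm), straight below the spindle's origin; x away from the robot. A 72 mm housing is below the disc; a small crank reaches 104 mm out on the -y side, 48 mm below the disc along the post.
- drive_disc (a joint): Sprung dark disc, 62 mm diameter, round the foot of the post; carries the drum. 0 at rest, grows (m) as it is pressed down along the post, to 0.004; about 4.5 N starts it, 1 N more per mm. The closed keeper holds it about 0.0025 down.
- keeper (a joint): Steel arm swivelling on the pillar about an axis parallel to the post. 0 = closed, at its stop: it lies over the post, pointing along spindle -x. Grows (rad) opening toward spindle +y (1.57 = along +y; limit 1.9). Stiff (0.08 Nm), stays where left. Its underside is ramped, then flat at spindle z = 53.5 mm, 2.5 mm below the home stack's top, so the last third of the turn is stiffer.
- keeper_knob (a point): Middle of the upright round wooden knob on the arm's end, 15 mm diameter, 30 mm tall, its axis parallel to the post; 86 mm from the pillar's axis, 78.5 mm above the spindle's origin level (along spindle z). The arm's top is 17 mm below this point.
- drum_mid (a point): Centre (half-way up) of the loose studded steel grating drum: a ring of 56 mm outer diameter, 40 mm tall, bore 24 mm, about 0.18 kg; lies flat on the counter, z = its axis; either way up is right. When home this point lies 20 mm along z from the spindle's origin.
- collar_mid (a point): Centre (half-way up) of the loose plain clamping collar, a ring of 46 mm outer diameter, 16 mm tall, bore 16 mm, with fine upright ribs round it, about 0.12 kg; lies flat on the counter, z = its axis; either way up is right. When home on the drum this point lies 48 mm along z from the spindle's origin, before the keeper presses it down.
- cheese_block_mid (a point): Middle of a white block of cheese, 53 x 86 x 52 mm; bystander.
- jam_jar_mid (a point): Middle of a jam jar with a lid, 60 mm diameter, 70 mm tall; bystander.
- cup_mid (a point): Middle of a small patterned cup without handle, 58 mm diameter, 62 mm tall; bystander.
- drum: The drum itself (see drum_mid); origin at the centre of its underside.
- collar: The collar itself (see collar_mid); origin at the centre of its underside.
Mind the look-alikes: they are no part of the job. Leave any orange look-alike of the drum alone.

How it is judged:
By the outcome, as a careful person would: the job done as asked, in the order asked, and still so for the second after the job is handed in, with the robot touching nothing.
It also fails if it takes over 69 s, if anything falls off the work surface, if the arm or the gripper's body presses on something with over 40 N, if the wrist force passes 120 N, or if a joint passes its speed limit or range.

## Robot

A 6-joint arm with a two-finger parallel gripper is mounted at the origin on a cart in front of the work surface, level with it; the furniture and walls round the work are solid. World frame = base frame: x ahead of the robot, y to its left, z up, the work surface at z = 0. Lengths are in m, angles in degrees, forces in N, time in s.
With the tool pointing down it reaches from about 0.4 to 0.825 m from the base axis. Payload 7 kg.
Tool frame: the origin (TCP) lies between the finger pads; the fingertips stand 25 mm ahead of it and the grasp point (between the pads) lies 6 mm ahead of it; z points along the fingers, y is the line along which they close (so a half turn about z gives the same grasp; the last joint's range is limited). The gripper opens to 88 mm and grips with 3 to 60 N. Pads are 19 mm wide; open, the fingers measure 130 mm over their backs; the gripper's body (78 mm by 193 mm) begins 47 mm behind the grasp point.
Start: joints at [-60.098, 20.546, 0.682, 0, -70.136, -16.507], TCP at [0.156, -0.657, 0.212] pointing down, gripper open.
Joint ranges: [-176.03, 176.03], [-82.01, 121.73], [-58.28, 71.71], [-173.87, 95.51], [-174.79, -0.11], [-173.66, 173.66]. Speed limits (degrees/s): [136.94, 136.94, 172.46, 180, 180, 180].

## Interface

Orientations are given as [roll, pitch, yaw] about the fixed x, y, z axes, in that order (R = Rz(yaw) Ry(pitch) Rx(roll)).
In Python, from plant import r gives the robot as it stands.
- The arm moves only by the shell command python3 -m crank 'ROWS' [FORCE]. ROWS is JSON, a list of rows, each a list of 3 entries, a list of its own where there are three numbers: the turn, a rotation vector about the tool's x, y, z in degrees, then the shift along the tool's x, y, z in cm, then the closure, from -1 (fully open) to 1 (shut). In form: [[[wx, wy, wz], [dx, dy, dz], fingers], ...]. A call has 1 to 8 rows; each row shifts and turns the commanded pose from where the row before left it, along the tool's axes as they then stand; what a row does not reach is not made up. A row lasts 1/10 s, in which the tool goes at most 50 mm and 8.59 degrees, less where a joint would pass 70% of its speed; a pose out of reach is approached as far as the arm can. A call with a gripper value outside its range is refused whole. The fingers move at their own pace and stop on an object; FORCE is the grip in N (left out, the last holds). Time passes only in rows, so rows that do not move let the fingers close. It gives the time, the measured TCP pose, the force, the opening and the grip force at its end, in the units of the state.
- r.get_state(): the state, without advancing time (a new reading comes with each control period).
- r.capture(name): name is "side" or "top" or "wrist"; returns a dict with "color" (400x640x3 uint8, red, green, blue), "range_z" (400x640 float32, m along the optical axis (not along the pixel's ray), 0 where there is no reading), "intrinsics" (3x3 intrinsics, pixels), "world_from_camera" (4x4, takes a point from camera to world coordinates); the wrist camera has in their place "hand_eye" (4x4, takes a point from camera to tool coordinates, whose origin is the TCP and whose axes are the flange's). Camera axes: x right, y down, z forward; pixel columns grow to the right and rows downward; lengths in m; the calibration is good to about 2 mm. A picture is of the moment at which its call begins: read the wrist's pose just before it.
- r.close_job(): hands the job in; it is judged then, once.
The state is a dict: "time_s": time; "joints": joint angles; "qd": joint speeds; "joint_torque": joint torques, N m; "tcp_pos": TCP position; "eef_rot": TCP orientation; "contact_force": force on the tool from outside, world axes, zero at the start; "moment": the same for the moment, N m; "gripper_width": finger opening in m; "gripper_force": force on a finger pad.
Only numpy, scipy, OpenCV 4.12 (cv2) and the standard library are available. Lean on these libraries where they do the work, as an engineer would, in place of code of your own. Each camera call takes 0.05 s, during which the arm holds its last target. There are 200 camera calls.

## Working session

There is one attempt and no reset: what is moved stays moved. The work goes in short steps, Python scripts to look and compute and a shell command to move; the robot and the scene stay as the last step left them, time stands still between calls to the robot, and variables do not carry over. Pictures are saved under pics/ and viewed, at most 10 in all, crops included, and the job is handed in when it is done.

```bash
ls; mkdir -p pics
cat > h.py <<'E'
import numpy as np,cv2
from plant import r
from scipy.spatial.transform import Rotation as R
def save(n,f):
    c=r.capture(n); cv2.imwrite(f'pics/{f}.png',c['color'][:,:,::-1]); np.savez(f'{f}.npz',**c); return c
def wfc(c,st=None):
    if 'world_from_camera' in c: return c['world_from_camera']
    T=np.eye(4);T[:3,:3]=R.from_euler('xyz',st['eef_rot'],degrees=True).as_matrix();T[:3,3]=st['tcp_pos'];return T@c['hand_eye']
def cloud(c,T):
    z=c['range_z'];K=c['intrinsics'];v,u=np.mgrid[:z.shape[0],:z.shape[1]]
    p=np.stack([(u-K[0,2])/K[0,0]*z,(v-K[1,2])/K[1,1]*z,z],-1)@T[:3,:3].T+T[:3,3]
    p[z==0]=np.nan
    return p
def ray(K,T,u,v):
    d=T[:3,:3]@np.array([(u-K[0,2])/K[0,0],(v-K[1,2])/K[1,1],1]);return T[:3,3],d
def plane(K,T,u,v,z):
    o,d=ray(K,T,u,v);return o+d*(z-o[2])/d[2]
E
python3 - <<'E'
from h import *
for n in('side','top'):
    c=save(n,n+'0');print(n,c['intrinsics'].round(1).tolist(),wfc(c).round(3).tolist())
print(r.get_state())
E
```

```text
pics
side [[424.9, 0.0, 324.1], [0.0, 424.9, 199.3], [0.0, 0.0, 1.0]] [[-0.97, -0.098, 0.222, 0.208], [-0.243, 0.429, -0.87, 1.031], [-0.01, -0.898, -0.44, 0.741], [0.0, 0.0, 0.0, 1.0]]
top [[378.8, 0.0, 321.1], [0.0, 378.8, 199.4], [0.0, 0.0, 1.0]] [[-0.018, -0.996, 0.083, 0.409], [-1.0, 0.018, 0.001, -0.112], [-0.003, -0.083, -0.997, 1.252], [0.0, 0.0, 0.0, 1.0]]
{'time_s': 0.1, 'joints': array([-6.00952389e+01,  2.05871914e+01,  6.38824594e-01, -1.60667996e-02,
       -7.01362346e+01, -1.65078963e+01]), 'qd': array([ 0.03556609, -0.09585507,  0.11604203,  0.03868938, -0.02970378,
        0.0578033 ]), 'joint_torque': array([-2.02228017e-03, -5.84162629e+01,  2.93756121e+01,  7.01556757e+00,
        1.02402279e-02, -8.35417563e-05]), 'tcp_pos': array([ 0.15625956, -0.65619187,  0.21112172]), 'eef_rot': array([ 1.79914594e+02, -9.55919432e-03, -1.66608598e+02]), 'contact_force': array([ 0.34540626,  0.64986663, -0.23755783]), 'moment': array([ 0.03483314, -0.0036864 , -0.03053604]), 'gripper_force': 0.0, 'gripper_width': 0.08763904485412398}
```

View pics/side0.png

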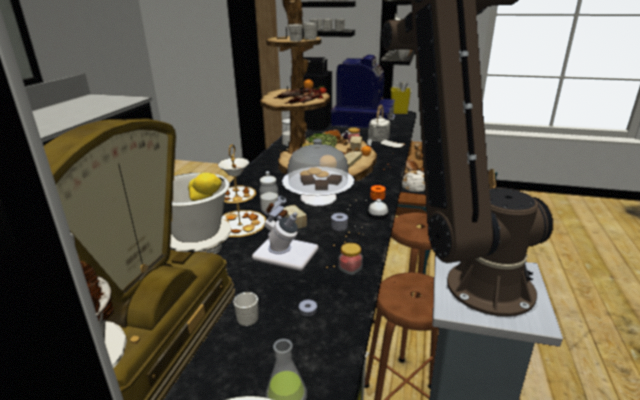

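View pics/top0.png

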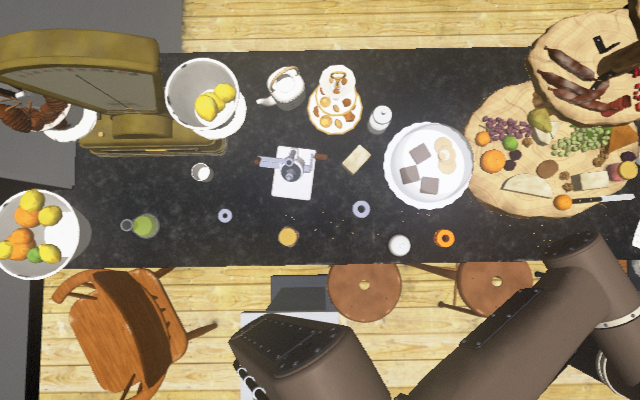

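Top view: grater at (293,170) with its keeper pointing left (+y). The grey ring at (361,209) is the drum candidate and the grey ring at (225,215) the collar. The orange ring at (445,238) is the look-alike to leave. The jam jar is at (288,237), the cup at (201,172) and the cheese at (356,159). In the side view the drum is at (340,221), the collar at (308,306) and the orange ring at (378,191).

Next I'll measure these and make one enlarged crop to confirm.

Run:
```python
from h import *
D={n:dict(np.load(n+'0.npz')) for n in('side','top')}
P={n:cloud(D[n],D[n]['world_from_camera']) for n in D}
def comp(n,box,zmin):
    u0,v0,u1,v1=box;p=P[n][v0:v1,u0:u1].reshape(-1,3);p=p[p[:,2]>zmin];return p
for nm,bt,bs in(('drum',(345,193,378,226),(325,205,355,238)),('collar',(212,203,238,228),(295,294,322,318)),('orange',(430,225,460,252),(366,180,390,202)),('cheese',(338,142,375,176),(283,203,308,230)),('jar',(272,222,304,252),(335,240,365,275)),('cup',(188,158,214,186),(230,290,262,328))):
    for n,b in(('top',bt),('side',bs)):
        p=comp(n,b,.006);zt=np.percentile(p[:,2],97);q=p[p[:,2]>zt-.005]
        (cx,cy),rad=cv2.minEnclosingCircle(q[:,:2].astype(np.float32))
        print(nm,n,len(p),'ztop',zt.round(4),'c',round(cx,4),round(cy,4),'r',round(rad,4))
p=P['top'][140:205,250:332].reshape(-1,3);
for n in D:
    a=P[n];m=(a[...,0]>.4)&(a[...,0]<.75)&(abs(a[...,1]+.05)<.16)&(a[...,2]>.01)
    q=a[m];f=q[(q[:,2]>.016)&(q[:,2]<.03)]
    print(n,len(q),'zmax',q[:,2].max(), 'foot',cv2.minAreaRect(f[:,:2].astype(np.float32)))
a=cv2.imread('pics/top0.png');b=cv2.imread('pics/side0.png')
c=np.vstack([np.hstack([cv2.resize(a[185:260,200:300],(400,300),interpolation=2),cv2.resize(a[185:260,345:445+0],(400,300),interpolation=2)]),np.hstack([cv2.resize(a[135:210,245:345],(400,300),interpolation=2),cv2.resize(b[200:275,240:340],(400,300),interpolation=2)])])
cv2.imwrite('pics/crop1.png',c)
```

```text
drum top 217 ztop 0.0443 c 0.4782 -0.2383 r 0.0275
drum side 229 ztop 0.0419 c 0.478 -0.2343 r 0.0287
collar top 154 ztop 0.0201 c 0.4653 0.2036 r 0.0238
collar side 213 ztop 0.0176 c 0.465 0.2078 r 0.0239
orange top 277 ztop 0.044 c 0.3795 -0.5037 r 0.0267
orange side 181 ztop 0.0565 c 0.3591 -0.3562 r 0.0067
cheese top 470 ztop 0.0542 c 0.6392 -0.226 r 0.045
cheese side 486 ztop 0.157 c 0.5789 -0.0036 r 0.024
jar top 337 ztop 0.0735 c 0.3936 -0.0047 r 0.0282
jar side 579 ztop 0.0712 c 0.3953 -0.0024 r 0.0306
cup top 283 ztop 0.0634 c 0.6046 0.2711 r 0.0288
cup side 693 ztop 0.0614 c 0.6033 0.2741 r 0.0306
side 2715 zmax 0.3143148196490721 foot ((0.576188325881958, -0.07629188895225525), (0.3466370701789856, 0.26583796739578247), 0.6684458255767822)
top 2746 zmax 0.3169436152809997 foot ((0.5763764381408691, -0.07917475700378418), (0.3438093960285187, 0.2609841227531433), 0.9936814308166504)
```

View pics/crop1.png

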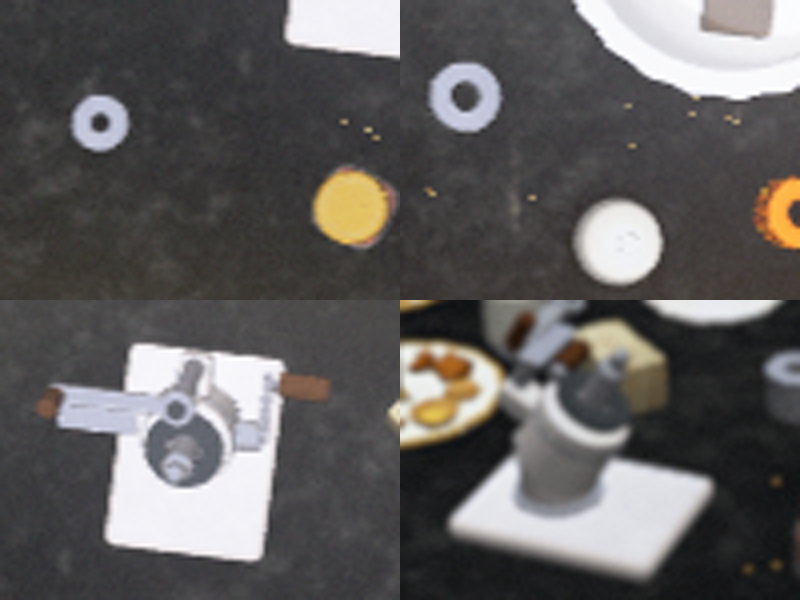

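The crop confirms it. The grey ring at top (361,209) is 56 mm across and about 42 mm tall, so it's the drum. The grey ring at (225,215) is 47 mm across and about 18 mm tall, so it's the collar. The studded orange ring is the look-alike and stays put. The keeper is open toward +y.

```bash
cat >> h.py <<'E'
def delta(pos,rot=None,st=None):
    """shift (cm, tool axes now) to pos, then turn (deg, tool axes) to rot"""
    st=st or r.get_state();R0=R.from_euler('xyz',st['eef_rot'],degrees=True)
    d=R0.inv().apply(np.array(pos)-st['tcp_pos'])*100
    print('tcp',st['tcp_pos'].round(4),'rot',np.round(st['eef_rot'],2),'t',st['time_s'])
    print('shift cm',d.round(2),'len',np.linalg.norm(d).round(2))
    if rot is not None: print('turn deg',(R0.inv()*rot).as_rotvec(degrees=True).round(2))
def toolrot(yaw,tilt=30):
    """tool z = down the post whose uphill direction has heading yaw; tool y = spindle y"""
    return R.from_euler('z',yaw,degrees=True)*R.from_matrix(np.array([[-1,0,0],[0,1,0],[0,0,-1.]]))*R.from_euler('y',tilt*-1,degrees=True)
E
python3 - <<'E'
from h import *
print(toolrot(0).as_matrix().round(2))
c=dict(np.load('top0.npz'));T=c['world_from_camera'];K=c['intrinsics']
g=c['color'][135:210,245:345];m=(g.min(2)>185).astype(np.uint8)
m=cv2.morphologyEx(m,cv2.MORPH_OPEN,np.ones((2,2)))
n,l,s,_=cv2.connectedComponentsWithStats(m);k=1+s[1:,4].argmax()
v,u=np.where(l==k);pts=np.array([plane(K,T,a+245,b+135,.024)[:2] for a,b in zip(u,v)],np.float32)
rc=cv2.minAreaRect(pts);print(rc,cv2.boxPoints(rc))
st=r.get_state();w=save('wrist','wr0');print(w['hand_eye'].round(3),w['intrinsics'].round(1))
delta([.478,-.236,.20],toolrot(0,0),st)
E
```

```text
[[-0.87  0.    0.5 ]
 [ 0.    1.    0.  ]
 [-0.5   0.   -0.87]]
((0.6015665531158447, -0.00046659260988235474), (0.17660635709762573, 0.16690872609615326), 81.82502746582031) [[ 0.5064038  -0.07600554]
 [ 0.67161644 -0.0997394 ]
 [ 0.6967293   0.07507236]
 [ 0.5315167   0.09880621]]
[[-0.    -0.962 -0.274  0.074]
 [ 1.    -0.     0.     0.001]
 [-0.    -0.274  0.962 -0.171]
 [ 0.     0.     0.     1.   ]] [[289.7   0.  315.6]
 [  0.  289.7 197.5]
 [  0.    0.    1. ]]
tcp [ 0.1563 -0.6562  0.2111] rot [ 1.7991e+02 -1.0000e-02 -1.6661e+02] t 0.1
shift cm [-41.03  33.42   1.16] len 52.93
turn deg [ 0.08 -0.02 13.39]
```

```bash
python3 -m crank '[[[0,0,6.7],[0,0,0],-1],[[0,0,6.7],[0,0,0],-1],[[0,0,0],[-2.3,3,0.1],-1],[[0,0,0],[-2.3,3,0.1],-1],[[0,0,0],[-2.3,3,0.1],-1],[[0,0,0],[-2.3,3,0.1],-1],[[0,0,0],[-2.3,3,0.1],-1],[[0,0,0],[-2.3,3,0.1],-1]]'
python3 -m crank '[[[0,0,0],[-2.3,3,0],-1],[[0,0,0],[-2.3,3,0],-1],[[0,0,0],[-2.3,3,0],-1],[[0,0,0],[-2.3,3,0],-1],[[0,0,0],[-2.3,3,0],-1],[[0,0,0],[-2.3,3,0],-1],[[0,0,0],[-2.3,3,0],-1],[[0,0,0],[-2.3,3,0],-1]]'
python3 -m crank '[[[0,0,0],[0,0,0],-1],[[0,0,0],[0,0,0],-1]]'
python3 - <<'E'
from h import *
st=r.get_state();np.save('st1.npy',st,allow_pickle=True);c=save('wrist','wr1');T=wfc(c,st);p=cloud(c,T)
m=(abs(p[...,0]-.478)<.06)&(abs(p[...,1]+.236)<.06)&(p[...,2]>.03)&(p[...,2]<.06)
q=p[m];print(len(q),np.percentile(q[:,2],[50,90]),cv2.minEnclosingCircle(q[:,:2].astype(np.float32)))
f=p[(abs(p[...,0]-.478)<.1)&(abs(p[...,1]+.236)<.1)];print('counter',np.nanmedian(f[:,2]))
delta([.478,-.236,.10],toolrot(0,0),st)
E
```

```text
time_s: 0.95
tcp_pos: [0.295, -0.4752, 0.2058]
eef_rot: [180.0, -0.0, 180.0]
contact_force: [1.3, 0.6, -0.6]
gripper_width: 0.0874
gripper_force: 0.0
time_s: 1.75
tcp_pos: [0.479, -0.2352, 0.206]
eef_rot: [180.0, 0.0, 180.0]
contact_force: [0.5, -0.2, 0.3]
gripper_width: 0.0876
gripper_force: 0.0
time_s: 1.95
tcp_pos: [0.4786, -0.2359, 0.2057]
eef_rot: [180.0, -0.0, -179.9]
contact_force: [0.5, -0.6, -0.4]
gripper_width: 0.0875
gripper_force: 0.0
1411 [0.03852063 0.03953035] ((0.47782182693481445, -0.23642906546592712), 0.029079493135213852)
counter 0.3087412561233559
tcp [ 0.4786 -0.2359  0.2057] rot [ 1.7999e+02 -4.0000e-02 -1.7989e+02] t 1.95
shift cm [ 0.05 -0.02 10.57] len 10.57
turn deg [ 0.01 -0.04  0.11]
```

View pics/wr1.png

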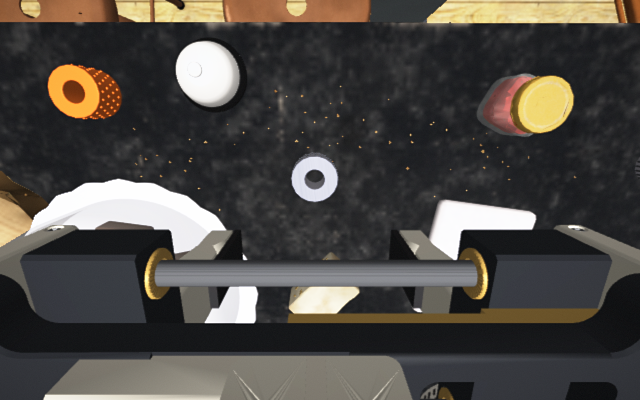

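The wrist view shows the drum at (315,179), centred between the fingers, with the cake plate to the left at (150,250) and the foot corner to the right at (485,220). I'll check the plate clearance, then descend and grip.

```bash
python3 - <<'E'
from h import *
for n in('side','top'):
    c=dict(np.load(n+'0.npz'));p=cloud(c,c['world_from_camera']).reshape(-1,3)
    q=p[(abs(p[:,0]-.478)<.06)&(p[:,1]>-.36)&(p[:,1]<-.11)&(p[:,2]>.05)];print(n,len(q),q.min(0) if len(q) else '',q.max(0) if len(q) else '')
E
python3 -m crank '[[[0,0,0],[0.08,-0.05,4],-1],[[0,0,0],[0,0,4],-1],[[0,0,0],[0,0,4],-1],[[0,0,0],[0,0,3],-1],[[0,0,0],[0,0,1.5],-1],[[0,0,0],[0,0,1],-1],[[0,0,0],[0,0,0],-1],[[0,0,0],[0,0,0],0]]' 25
python3 -m crank '[[[0,0,0],[0,0,0],1],[[0,0,0],[0,0,0],1],[[0,0,0],[0,0,0],1],[[0,0,0],[0,0,0],1],[[0,0,0],[0,0,0],1],[[0,0,0],[0,0,0],1]]' 25
```

```text
side 75 [ 0.50253836 -0.35983868  0.07200286] [ 0.5379198  -0.32891377  0.16421869]
top 86 [ 0.50372016 -0.35994415  0.07252497] [ 0.53771665 -0.32834424  0.15334291]
time_s: 2.8
tcp_pos: [0.4779, -0.2377, 0.0317]
eef_rot: [-180.0, 0.0, 180.0]
contact_force: [1.0, -0.2, 0.2]
gripper_width: 0.0835
gripper_force: 0.0
time_s: 3.4
tcp_pos: [0.4776, -0.2371, 0.031]
eef_rot: [180.0, 0.0, -180.0]
contact_force: [0.2, -0.8, 0.5]
gripper_width: 0.037
gripper_force: 0.0
```

Run:
```python
from h import *
print(r.get_state()['gripper_width'],r.get_state()['gripper_force'])
a=save('wrist','wr2')['color'];b=save('side','side2')['color']
x=np.hstack([cv2.resize(a[60:360,160:480],(400,375)),cv2.resize(b[150:300,240:400],(400,375))])
cv2.imwrite('pics/c2.png',x[:,:,::-1])
```

```text
0.03698257776841026 0.0
```

View pics/c2.png

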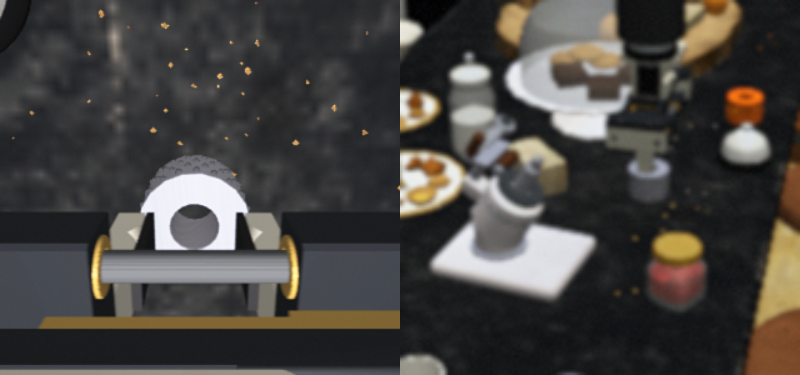

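The left panel shows the drum partly outside the pads, displaced toward +tool x, with the fingers still closing on a chord at 37 mm. I'll measure where it is.

Run:
```python
from h import *
st=r.get_state();c=dict(np.load('wr2.npz'));T=wfc(c,st);p=cloud(c,T)
m=(abs(p[...,0]-.46)<.07)&(abs(p[...,1]+.237)<.05)&(p[...,2]>.03)&(p[...,2]<.05)
q=p[m];v,u=np.where(m);print(len(q),np.percentile(q[:,2],[5,50,95]),q.min(0),q.max(0),u.min(),u.max(),v.min(),v.max())
def px(P):
    x=np.linalg.inv(T)@np.r_[P,1];K=c['intrinsics'];return (K@x[:3])[:2]/x[2]
R0=T@np.linalg.inv(c['hand_eye'])
print('grasp pt px',px((R0@[0,0,.006,1])[:3]),'drum top pred',px([.4778,-.2364,.04]), 'pads edge',[px((R0@[s,.0185,.006,1])[:3]).round() for s in(-.0095,.0095)])
print(c['range_z'][240,316],p[236,270:365:8].round(3))
```

```text
3515 [0.03271166 0.0384322  0.04012862] [ 0.44937815 -0.27019106  0.03003037] [ 0.49099914 -0.20261505  0.04999087] 256 375 194 259
grasp pt px [314.54374234 232.10309064] drum top pred [315.61331993 242.02750377] pads edge [array([342., 245.]), array([343., 219.])]
0.209531 [[ 0.466 -0.261  0.058]
 [ 0.467 -0.257  0.055]
 [ 0.474 -0.254  0.039]
 [ 0.475 -0.25   0.038]
 [ 0.486 -0.246  0.013]
 [ 0.489 -0.241  0.004]
 [ 0.489 -0.235  0.004]
 [ 0.487 -0.229  0.01 ]
 [ 0.475 -0.225  0.038]
 [ 0.474 -0.22   0.038]
 [ 0.468 -0.217  0.054]
 [ 0.466 -0.213  0.058]]
```

```bash
python3 -m crank '[[[0,0,0],[0,0,0],1],[[0,0,0],[0,0,0],1],[[0,0,0],[0,0,0],1]]' 25
python3 - <<'E'
from h import *
st=r.get_state();print(st['gripper_width'],st['gripper_force']);c=save('wrist','wr3');T=wfc(c,st);p=cloud(c,T)
for v in (200,215,222,230,236,242,248): print(v,[(u,*p[v,u].round(3)) for u in (256,266,276,286,345,355,365)])
E
```

```text
time_s: 3.8
tcp_pos: [0.4776, -0.2372, 0.0309]
eef_rot: [-180.0, -0.0, 180.0]
contact_force: [0.6, 0.1, 0.5]
gripper_width: 0.0053
gripper_force: 0.0
0.0052657065371637 0.0
200 [(256, np.float64(0.463), np.float64(-0.28), np.float64(-0.002)), (266, np.float64(0.463), np.float64(-0.273), np.float64(-0.001)), (276, np.float64(0.463), np.float64(-0.265), np.float64(-0.001)), (286, np.float64(0.459), np.float64(-0.257), np.float64(0.014)), (345, np.float64(0.459), np.float64(-0.216), np.float64(0.012)), (355, np.float64(0.463), np.float64(-0.208), np.float64(-0.001)), (365, np.float64(0.463), np.float64(-0.2), np.float64(-0.002))]
215 [(256, np.float64(0.475), np.float64(-0.281), np.float64(-0.003)), (266, np.float64(0.475), np.float64(-0.273), np.float64(-0.001)), (276, np.float64(0.469), np.float64(-0.263), np.float64(0.016)), (286, np.float64(0.461), np.float64(-0.254), np.float64(0.038)), (345, np.float64(0.461), np.float64(-0.219), np.float64(0.039)), (355, np.float64(0.466), np.float64(-0.211), np.float64(0.025)), (365, np.float64(0.475), np.float64(-0.2), np.float64(-0.002))]
222 
[... 1592 characters left out ...]
.439), np.float64(-0.245), np.float64(0.125)), (345, np.float64(0.438), np.float64(-0.228), np.float64(0.126)), (355, np.float64(0.438), np.float64(-0.225), np.float64(0.126)), (365, np.float64(0.439), np.float64(-0.222), np.float64(0.125))]
248 [(256, np.float64(0.439), np.float64(-0.253), np.float64(0.129)), (266, np.float64(0.439), np.float64(-0.25), np.float64(0.129)), (276, np.float64(0.439), np.float64(-0.247), np.float64(0.129)), (286, np.float64(0.439), np.float64(-0.245), np.float64(0.129)), (345, np.float64(0.439), np.float64(-0.228), np.float64(0.129)), (355, np.float64(0.439), np.float64(-0.225), np.float64(0.129)), (365, np.float64(0.439), np.float64(-0.223), np.float64(0.129))]
```

Run:
```python
from h import *
b=save('side','side3')['color'];t=save('top','top3')['color'];a=np.load('wr3.npz')['color']
x=np.hstack([cv2.resize(a[100:400,160:480],(400,375)),cv2.resize(b[160:235,290:370],(400,375),interpolation=2)])
cv2.imwrite('pics/c3.png',x[:,:,::-1])
```

```text
(no output)
```

View pics/c3.png

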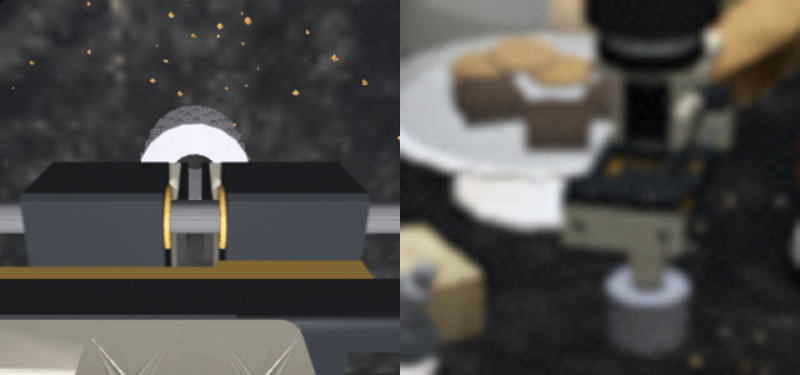

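The fingers have closed over the drum rather than around it, and the drum hasn't moved. I'll check where the fingertips really are in the tool frame using the open-finger picture.

Run:
```python
from h import *
for f in('wr1','wr2','wr3'):
    c=dict(np.load(f+'.npz'));H=c['hand_eye'];p=cloud(c,H)
    for nm,s in(('L',-1),('R',1)):
        m=(abs(p[...,0])<.02)&(p[...,1]*s>.001)&(p[...,1]*s<.07)&(p[...,2]>-.06)&(p[...,2]<(.1 if f=='wr1' else -.01))
        q=p[m]
        if len(q): print(f,nm,len(q),'zmax',np.percentile(q[:,2],[90,99,100]).round(4),'y',q[:,1].min().round(4),q[:,1].max().round(4),'x',q[:,0].min().round(4),q[:,0].max().round(4))
c=dict(np.load('wr1.npz'));p=cloud(c,c['hand_eye'])
for u in(200,215,225,235,240):
    print(u,[(v,*(p[v,u]*1000).round().astype(int)) for v in range(226,312,8)if p[v,u,2]<.1])
```

```text
wr1 L 1668 zmax [-0.0204 -0.0143 -0.0125] y -0.062 -0.0425 x -0.0108 0.0121
wr1 R 1667 zmax [-0.0203 -0.0143 -0.0128] y 0.044 0.0632 x -0.0111 0.0123
wr2 L 1219 zmax [-0.0208 -0.0147 -0.0131] y -0.0339 -0.0178 x -0.0109 0.0124
wr2 R 1232 zmax [-0.0209 -0.0148 -0.0129] y 0.0191 0.0352 x -0.0113 0.0122
wr3 L 554 zmax [-0.0219 -0.0155 -0.0131] y -0.0105 -0.002 x -0.0094 0.012
wr3 R 557 zmax [-0.0218 -0.0148 -0.0137] y 0.0033 0.0117 x -0.0092 0.0121
200 [(242, np.int64(11), np.int64(-59), np.int64(-33)), (250, np.int64(11), np.int64(-56), np.int64(-43)), (258, np.int64(12), np.int64(-52), np.int64(-52)), (266, np.int64(32), np.int64(-33), np.int64(-96)), (274, np.int64(29), np.int64(-33), np.int64(-96)), (282, np.int64(27), np.int64(-33), np.int64(-97)), (290, np.int64(5), np.int64(-47), np.int64(-67)), (298, np.int64(2), np.int64(-47), np.int64(-68)), (306, np.int64(-1), np.int64(-47), np.int64(-69))]
215 [(234, np.int64(12), np.int64(-54), np.int64(-25)), (242, np.int64(12), np.int64(-51), np.int64(-35)), (250, np.int64(11), np.int64(-48), np.int64(-43)), (258, np.int64(10), np.int64(-
[... 860 characters left out ...]
4(9), np.int64(-45), np.int64(-19)), (242, np.int64(8), np.int64(-43), np.int64(-27)), (250, np.int64(3), np.int64(-43), np.int64(-27)), (258, np.int64(-1), np.int64(-43), np.int64(-28)), (266, np.int64(32), np.int64(-23), np.int64(-95)), (274, np.int64(30), np.int64(-23), np.int64(-96)), (282, np.int64(27), np.int64(-23), np.int64(-97))]
240 [(234, np.int64(8), np.int64(-43), np.int64(-15)), (242, np.int64(3), np.int64(-43), np.int64(-17)), (250, np.int64(-1), np.int64(-43), np.int64(-19)), (258, np.int64(-6), np.int64(-43), np.int64(-19)), (266, np.int64(32), np.int64(-22), np.int64(-95)), (274, np.int64(30), np.int64(-21), np.int64(-97)), (282, np.int64(27), np.int64(-22), np.int64(-96))]
```

The fingertips actually stand 13 mm behind the reported TCP, not 25 mm ahead. The camera's heights for the counter and drum agree with the stated ones, so I'll trust the measurement: tips = TCP − 13 mm along the tool. I'll open and descend 38 mm further, watching the force.

```bash
python3 -m crank '[[[0,0,0],[0,0,-0.3],-1],[[0,0,0],[0,0,0],-1],[[0,0,0],[0,0,0],-1],[[0,0,0],[0,0,0],-1],[[0,0,0],[0,0,0],-1],[[0,0,0],[0,0,0],-1],[[0,0,0],[0,0,0],-1],[[0,0,0],[0,0,0],-1]]'
python3 -m crank '[[[0,0,0],[0,0,0],-1],[[0,0,0],[0,0,0],-1],[[0,0,0],[0,0,1],-1],[[0,0,0],[0,0,1],-1],[[0,0,0],[0,0,0],-1]]'
python3 -m crank '[[[0,0,0],[0,0,1],-1],[[0,0,0],[0,0,0.7],-1],[[0,0,0],[0,0,0.3],-1],[[0,0,0],[0,0,0],0.5],[[0,0,0],[0,0,0],0.5],[[0,0,0],[0,0,0],0.5],[[0,0,0],[0,0,0],0.5],[[0,0,0],[0,0,0],0.5]]' 25
python3 -m crank '[[[0,0,0],[0,0,0],1],[[0,0,0],[0,0,0],1],[[0,0,0],[0,0,0],1]]' 25
```

```text
time_s: 4.75
tcp_pos: [0.4776, -0.2371, 0.0339]
eef_rot: [180.0, -0.0, 180.0]
contact_force: [1.0, 0.0, 0.2]
gripper_width: 0.0592
gripper_force: 0.0
time_s: 5.25
tcp_pos: [0.4761, -0.2369, 0.012]
eef_rot: [180.0, -0.2, 180.0]
contact_force: [-0.0, -0.4, -0.3]
gripper_width: 0.0876
gripper_force: 0.0
time_s: 6.05
tcp_pos: [0.4778, -0.2372, -0.0057]
eef_rot: [-180.0, 0.0, -180.0]
contact_force: [0.6, 0.5, 1.7]
gripper_width: 0.0556
gripper_force: 25.0
time_s: 6.35
tcp_pos: [0.4778, -0.2372, -0.0058]
eef_rot: [-180.0, 0.0, -180.0]
contact_force: [-0.3, 1.2, 4.2]
gripper_width: 0.0555
gripper_force: 25.0
```

Gripped: 55.5 mm at 25 N. Next I'll lift the drum and work out the grater's pose from the foot edges.

```bash
python3 -m crank '[[[0,0,0],[0,0,-1],1],[[0,0,0],[0,0,-4],1],[[0,0,0],[0,0,-4],1],[[0,0,0],[0,0,-4],1],[[0,0,0],[0,0,-4],1],[[0,0,0],[0,0,-4],1],[[0,0,0],[0,0,-4],1],[[0,0,0],[0,0,-2],1]]'
python3 - <<'E'
from h import *
c=dict(np.load('top0.npz'));T=c['world_from_camera'];K=c['intrinsics']
g=c['color'].astype(int);
def edge(v0,v1,ua,ub,sgn):
    P=[]
    for v in range(v0,v1):
        row=g[v,ua:ub].sum(1);d=np.diff(row)*sgn;k=d.argmax()
        if d[k]>80:P.append(plane(K,T,ua+k+.5,v,.024)[:2])
    P=np.array(P);f=cv2.fitLine(P.astype(np.float32),cv2.DIST_HUBER,0,.01,.01).ravel();a=np.degrees(np.arctan2(f[1],f[0]));a=(a+90)%180-90;print(len(P),'heading',a,'pt',f[2:]);return a,f
edge(178,194,265,285,1);edge(168,194,305,322,-1)
P=[]
for u in range(276,308):
    col=g[188:206,u].sum(1);d=np.diff(col);k=d.argmin();P.append(plane(K,T,u,188+k+.5,.024)[:2])
P=np.array(P,np.float32);f=cv2.fitLine(P,cv2.DIST_HUBER,0,.01,.01).ravel();print('front edge heading',np.degrees(np.arctan2(f[1],f[0])),f[2:])
for n in('top','side'):
    c=dict(np.load(n+'0.npz'));p=cloud(c,c['world_from_camera']).reshape(-1,3)
    q=p[(p[:,0]>.48)&(p[:,0]<.6)&(abs(p[:,1])<.1)&(p[:,2]>.12)]
    print(n,len(q));o=np.argsort(q[:,0])[:12];print(q[o].round(3).tolist())
E
```

```text
time_s: 7.15
tcp_pos: [0.4781, -0.2375, 0.2683]
eef_rot: [-179.9, 0.3, -180.0]
contact_force: [-0.2, -0.1, -1.6]
gripper_width: 0.0553
gripper_force: 25.0
16 heading -9.074081 pt [0.5564392  0.05100393]
26 heading -7.47081 pt [ 0.57373613 -0.08307567]
front edge heading 82.48987 [ 0.5156946  -0.02812149]
top 182
[[0.559, -0.018, 0.158], [0.559, -0.021, 0.157], [0.559, -0.015, 0.154], [0.561, -0.018, 0.163], [0.561, -0.021, 0.158], [0.561, -0.015, 0.158], [0.562, -0.012, 0.155], [0.563, -0.023, 0.146], [0.564, -0.013, 0.164], [0.564, -0.015, 0.163], [0.564, -0.018, 0.163], [0.564, -0.021, 0.162]]
side 178
[[0.557, -0.014, 0.16], [0.558, -0.014, 0.156], [0.559, -0.007, 0.153], [0.559, -0.018, 0.151], [0.559, -0.011, 0.161], [0.56, -0.012, 0.157], [0.561, -0.014, 0.153], [0.561, -0.015, 0.145], [0.562, -0.007, 0.153], [0.562, -0.018, 0.16], [0.562, -0.016, 0.141], [0.562, -0.017, 0.138]]
```

Heading is about −7.6°, which puts the spindle origin at about (0.587, −0.019) and the tip at about (0.5615, −0.0155, 0.160). That agrees with the depth data. I'll move to a hover on the post axis.

```bash
python3 -m crank '[[[0,0,0],[-0.3,3.3,0],1],[[0,0,0],[-0.3,3.3,0],1],[[0,0,0],[-0.3,3.3,0],1],[[0,0,0],[-0.3,3.3,0],1],[[0,0,0],[-0.3,3.3,0],1],[[0,0,0],[-0.3,3.3,0],1],[[0,0,0],[-0.4,3.3,0],1],[[0,0,0],[0,0,0],1]]'
python3 - <<'E'
from h import *
delta([.500,-.007,.267],toolrot(-7.6,30))
E
```

```text
time_s: 7.95
tcp_pos: [0.4994, -0.0033, 0.264]
eef_rot: [180.0, -0.0, -179.8]
contact_force: [0.1, -0.2, -2.6]
gripper_width: 0.0556
gripper_force: 25.0
tcp [ 0.4994 -0.0033  0.264 ] rot [ 1.7996e+02 -2.0000e-02 -1.7985e+02] t 7.95
shift cm [-0.06 -0.37 -0.3 ] len 0.48
turn deg [  2.07 -29.98   7.56]
```

```bash
python3 -m crank '[[[0.52,-7.5,1.89],[0,0,-0.3],1],[[0.52,-7.5,1.89],[0,0,0],1],[[0.52,-7.5,1.89],[0,0,0],1],[[0.52,-7.5,1.89],[0,0,0],1],[[0,0,0],[0,0,0],1],[[0,0,0],[0,0,0],1]]'
python3 - <<'E'
from h import *
delta([.500,-.007,.267],toolrot(-7.6,30))
st=r.get_state();c=save('wrist','wr4');np.savez('st4.npz',p=st['tcp_pos'],e=st['eef_rot'])
T=wfc(c,st);K=c['intrinsics']
for P in([.5615,-.0155,.160],[.5873,-.0189,.115]):
    x=np.linalg.inv(T)@np.r_[P,1];print((K@x[:3]/x[2])[:2])
E
```

```text
time_s: 8.55
tcp_pos: [0.4992, -0.0098, 0.2673]
eef_rot: [-179.5, 28.6, 172.6]
contact_force: [0.8, 0.3, -2.2]
gripper_width: 0.0558
gripper_force: 25.0
tcp [ 0.4992 -0.0098  0.2673] rot [-179.51   28.6   172.65] t 8.55
shift cm [-0.02  0.29  0.05] len 0.29
turn deg [-0.37 -1.39  0.22]
[318.23688679 192.17365205]
[318.19206168 182.35586445]
```

View pics/wr4.png

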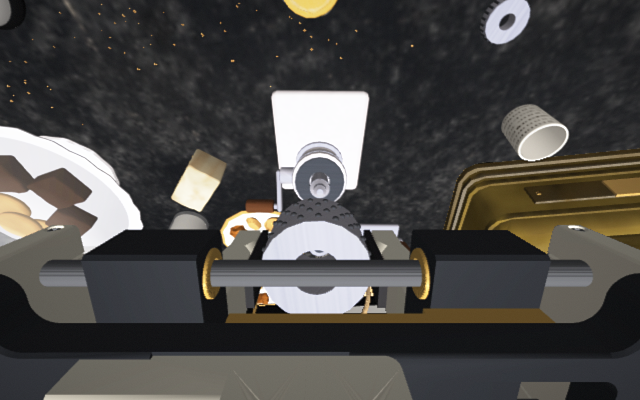

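The wrist view shows the post tip at (319,188) standing in the dark disc at about (319,180). The held drum's top ring is centred near (316,270), the collar is at (505,20) and the cup at (540,133). I'll refine the post axis and the held drum's pose in this same view so calibration errors cancel.

```bash
cat > ref.py <<'E'
from h import *
def S0(o,yaw,tilt=30):
    a=np.radians(tilt);M=np.eye(4);M[:3,:3]=R.from_euler('z',yaw,degrees=True).as_matrix()@np.array([[np.cos(a),0,-np.sin(a)],[0,1,0],[np.sin(a),0,np.cos(a)]]);M[:3,3]=o;return M
def tolocal(M,p): return (p-M[:3,3])@M[:3,:3]
def circ(q):
    A=np.c_[2*q,np.ones(len(q))];s=np.linalg.lstsq(A,(q**2).sum(1),rcond=None)[0];return s[:2],np.sqrt(s[2]+s[:2]@s[:2])
E
python3 - <<'E'
from ref import *
c=dict(np.load('wr4.npz'));s=np.load('st4.npz');st=dict(tcp_pos=s['p'],eef_rot=s['e'])
T=wfc(c,st);p=cloud(c,T);S=S0([.5873,-.0189,.115],-7.6);L=tolocal(S,p)*1000
print('tool axes in S',(S[:3,:3].T@R.from_euler('xyz',s['e'],degrees=True).as_matrix()).round(3).tolist(),'tcp in S',tolocal(S,s['p'])*1000)
rr=np.hypot(L[...,0],L[...,1])
m=(rr<14)&(L[...,2]>48)&(L[...,2]<58);q=L[m];print('tip',len(q),q.mean(0),q[:,:2].min(0),q[:,:2].max(0),np.percentile(q[:,2],[10,50,90]))
for a,b in((36,50),(5,32)):
    m=(rr<16)&(L[...,2]>a)&(L[...,2]<b);q=L[m];print('post',a,b,len(q),circ(q[:,:2]) if len(q)>5 else'',q.mean(0),q[:,1].min(),q[:,1].max())
m=(rr<36)&(rr>13)&(abs(L[...,2])<6);q=L[m];print('disc',len(q),np.median(q[:,2]),q.min(0),q.max(0))
A=np.c_[q[:,:2],np.ones(len(q))];print('plane',np.linalg.lstsq(A,q[:,2],rcond=None)[0])
# drum in tool frame
t=cloud(c,c['hand_eye'])*1000
m=(abs(t[...,0])<35)&(abs(t[...,1])<30)&(t[...,2]>-54)&(t[...,2]<-38);q=t[m];print('drum top',len(q),np.median(q[:,2]),q.min(0),q.max(0))
k=abs(q[:,2]-np.median(q[:,2]))<3;q=q[k];A=np.c_[q[:,:2],np.ones(len(q))];print('plane',np.linalg.lstsq(A,q[:,2],rcond=None)[0])
rgb=c['color'];cv2.imwrite('pics/c4.png',cv2.resize(rgb[130:330,240:400,::-1],(480,600),interpolation=2))
E
```

```text
tool axes in S [[-1.0, -0.004, -0.024], [-0.004, 1.0, -0.007], [0.024, -0.006, -1.0]] tcp in S [ -0.52385647  -2.62511488 176.17265064]
tip 82 [-0.94132401  0.80397762 49.85384535] [-5.98814093 -4.56737144] [5.12932504 7.17605008] [48.26734007 49.99387308 51.16281403]
post 36 50 124 (array([-1.07865877,  0.90560038]), np.float64(5.917683485699493)) [-2.28646437  0.61354446 45.75433405] -6.928088203994921 8.628423100538088
post 5 32 76 (array([-0.69036965,  0.76250955]), np.float64(10.9116674696965)) [-8.97560748  0.20337461 19.15006878] -9.875372682905047 11.230632747581032
disc 1303 -1.3842138014355632 [-31.08081727 -30.01113456  -5.40158877] [23.1891749  30.83848259  0.95458488]
plane [ 0.00210442 -0.003493   -1.39008783]
drum top 5912 -44.540387153030565 [-23.25949408 -29.96951424 -53.96272793] [ 29.38246144  29.94620799 -38.0166398 ]
plane [ 1.69068623e-03  1.07749744e-04 -4.45423456e+01]
```

View pics/c4.png

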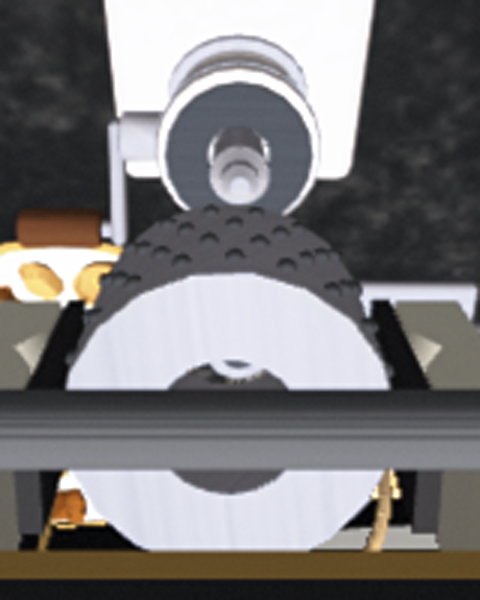

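The crop shows the post coaxial in the disc, and the held drum's face flat, square to the tool and complete.

Run:
```python
from ref import *
c=dict(np.load('wr4.npz'));t=cloud(c,c['hand_eye'])*1000
g=c['color'].min(2)
m=(abs(t[...,2]+44.5)<2)&(np.hypot(t[...,0],t[...,1])<31)&(g>150);q=t[m][:,:2]
cen=np.zeros(2)
for _ in range(4):
    d=q-cen;th=np.degrees(np.arctan2(d[:,1],d[:,0]));rad=np.hypot(*d.T);P=[]
    for a in range(-180,180,6):
        k=(th>=a)&(th<a+6)
        if k.sum()>8 and rad[k].max()>26: P.append(q[k][rad[k].argmax()])
    P=np.array(P);cen,rr=circ(P);print(len(P),cen,rr)
```

```text
39 [0.11309445 0.61697868] 27.332292169722383
40 [0.16090052 0.5935467 ] 27.307875320384444
41 [0.1600597  0.59721486] 27.30609072683863
41 [0.1600597  0.59721486] 27.30609072683863
```

```bash
cat >> ref.py <<'E'
S=S0([.5873,-.0189,.115],-7.6);S[:3,3]=(S@[-.0009,.0008,-.0014,1])[:3]
def goto(x,y,z):
    "target tcp in S, mm, with aligned orientation"
    st=r.get_state();print('tcp in S',(tolocal(S,st['tcp_pos'])*1000).round(2),'F in tool',R.from_euler('xyz',st['eef_rot'],degrees=True).inv().apply(st['contact_force']).round(1),'M',st['moment'].round(2))
    delta((S@[x/1e3,y/1e3,z/1e3,1])[:3],toolrot(-7.6,30),st)
E
python3 -c "
from ref import *
goto(.15,-.6,57)"
```

```text
tcp in S [  2.35  -2.31 178.07] F in tool [0.2 0.5 2. ] M [0.31 1.77 0.07]
tcp [ 0.5008 -0.0089  0.2687] rot [-179.61   28.68  172.57] t 8.6
shift cm [-0.06  0.23 12.11] len 12.11
turn deg [-0.3  -1.32  0.15]
```

```bash
python3 -m crank '[[[-0.3,-1.32,0.15],[-0.06,0.23,1],1],[[0,0,0],[0,0,1],1],[[0,0,0],[0,0,0],1],[[0,0,0],[0,0,0],1],[[0,0,0],[0,0,0],1],[[0,0,0],[0,0,0],1]]'
cat > meas.py <<'E'
from ref import *
import sys
st=r.get_state();c=save('wrist',sys.argv[1]);T=wfc(c,st);p=cloud(c,T);L=tolocal(S,p)*1000
rr=np.hypot(L[...,0],L[...,1])
for a,b in((38,50),(5,32)):
    m=(rr<16)&(L[...,2]>a)&(L[...,2]<b);q=L[m];print('post',a,b,len(q),circ(q[:,:2]) if len(q)>5 else'',q[:,1].min(),q[:,1].max())
m=(rr<9)&(L[...,2]>48)&(L[...,2]<58);q=L[m];print('tip',len(q),q.mean(0),(q[:,:2].min(0)+q[:,:2].max(0))/2,np.percentile(q[:,2],[50,90]))
m=(rr<34)&(rr>13)&(abs(L[...,2])<4);q=L[m];A=np.c_[q[:,:2],np.ones(len(q))];print('disc',len(q),np.linalg.lstsq(A,q[:,2],rcond=None)[0],'y',(q[:,1].min()+q[:,1].max())/2,'xmin',q[:,0].min())
print('moved',r.get_state()['tcp_pos']-st['tcp_pos'])
E
python3 meas.py wr5; python3 -c "
from ref import *
goto(.15,-.6,57)"
```

```text
time_s: 9.2
tcp_pos: [0.5117, -0.0077, 0.2513]
eef_rot: [-180.0, 30.0, 172.4]
contact_force: [0.0, 0.5, -2.1]
gripper_width: 0.0552
gripper_force: 25.0
post 38 50 98 (array([-0.14189743,  0.09783782]), np.float64(6.317730183059489)) -6.782868651582445 7.447311651874498
post 5 32 89 (array([ 0.26598254, -0.04632931]), np.float64(10.933772452448606)) -10.643996993598149 10.770364409484847
tip 135 [-0.16046265 -0.11255449 50.55013729] [ 0.06946482 -0.26148858] [50.59160162 52.47518297]
disc 1473 [ 0.0031898  -0.00267741  0.00491283] y 0.1085155925573531 xmin -30.565154251580953
moved [-1.34783003e-04 -8.73598323e-06 -1.26413986e-04]
tcp in S [  2.66   0.28 157.61] F in tool [1.  0.1 1.8] M [ 0.25  2.1  -0.03]
tcp [ 0.5115 -0.0077  0.2512] rot [-179.98   29.99  172.39] t 9.25
shift cm [ 0.25 -0.08 10.06] len 10.06
turn deg [-0.03 -0.01 -0.01]
```

The settled re-measurement agrees to about 0.2 mm. I'll approach to just above the tip and then check.

```bash
python3 -m crank '[[[0,0,0],[0.25,-0.08,2],1],[[0,0,0],[0,0,3],1],[[0,0,0],[0,0,3],1],[[0,0,0],[0,0,2],1],[[0,0,0],[0,0,0],1],[[0,0,0],[0,0,0],1],[[0,0,0],[0,0,0],1]]'
python3 -c "
from ref import *
goto(.15,-.6,30)"
```

```text
time_s: 9.95
tcp_pos: [0.5622, -0.0155, 0.1715]
eef_rot: [180.0, 29.2, 172.4]
contact_force: [0.1, -0.4, -2.7]
gripper_width: 0.0551
gripper_force: 25.0
tcp in S [ 7.21 -0.72 62.96] F in tool [ 1.2 -0.4  2.4] M [ 0.25  2.   -0.  ]
tcp [ 0.5622 -0.0155  0.1715] rot [179.96  29.21 172.41] t 9.95
shift cm [0.66 0.01 3.31] len 3.37
turn deg [ 0.05 -0.79  0.01]
```

```bash
python3 -m crank '[[[0,0,0],[0,0,0],1],[[0,0,0],[0,0,0],1]]'
python3 -c "
from ref import *
print(r.get_state()['joints'].round(1));goto(.15,-.6,57)"
```

```text
time_s: 10.15
tcp_pos: [0.5623, -0.015, 0.1717]
eef_rot: [179.9, 29.2, 172.4]
contact_force: [0.0, 0.4, -2.3]
gripper_width: 0.0555
gripper_force: 25.0
[  19.    -4.1  -58.2   54.2  -15.5 -166.8]
tcp in S [ 7.34 -0.26 63.12] F in tool [1.2 0.4 2. ] M [0.24 2.06 0.  ]
tcp [ 0.5623 -0.015   0.1717] rot [179.93  29.24 172.44] t 10.15
shift cm [ 0.71 -0.04  0.62] len 0.94
turn deg [ 0.09 -0.76  0.03]
```

The arm has run into the joint 3 limit (−58.2°) with joint 6 close to its own, so I need the arm's geometry before going on. I'll back off along the axis and spin about the tool axis, logging joints.

```bash
cat > log.py <<'E'
from h import *
import json
s=r.get_state();d=dict(q=s['joints'].tolist(),p=s['tcp_pos'].tolist(),e=s['eef_rot'].tolist());open('log.jsonl','a').write(json.dumps(d)+'\n')
print(s['joints'].round(1),s['tcp_pos'].round(3),np.round(s['eef_rot'],1))
E
python3 log.py; python3 -c "
import numpy as np;s=np.load('st1.npy',allow_pickle=True).item();print(s['joints'],s['tcp_pos'],s['eef_rot'])
import json;open('log.jsonl','a').write(json.dumps(dict(q=s['joints'].tolist(),p=s['tcp_pos'].tolist(),e=list(s['eef_rot'])))+'\n'+json.dumps(dict(q=[-60.0952389,20.5871914,.638824594,-.0160667996,-70.1362346,-16.5078963],p=[.15625956,-.65619187,.21112172],e=[179.914594,-.00955919,-166.608598]))+'\n')"
python3 -m crank '[[[0,0,0],[0,0,-3],1],[[0,0,0],[0,0,-4],1],[[0,0,0],[0,0,-3],1],[[0,0,0],[0,0,0],1],[[0,0,0],[0,0,0],1]]'|head -2; python3 log.py
python3 -m crank '[[[0,0,8],[0,0,0],1],[[0,0,8],[0,0,0],1],[[0,0,8],[0,0,0],1],[[0,0,8],[0,0,0],1],[[0,0,8],[0,0,0],1],[[0,0,0],[0,0,0],1],[[0,0,0],[0,0,0],1]]'|head -2; python3 log.py
```

```text
[  19.    -4.1  -58.2   54.2  -15.5 -166.8] [ 0.562 -0.015  0.172] [179.9  29.2 172.4]
[-5.17248388e+00  7.49638936e+00 -1.76422330e+01 -6.79529650e-03
 -6.49013028e+01 -8.47184427e+01] [ 0.47857743 -0.23586413  0.20565488] [ 1.79990199e+02 -3.91895894e-02 -1.79893808e+02]
time_s: 10.65
tcp_pos: [0.514, -0.0082, 0.2593]
[  33.1  -15.5  -49.6   31.7  -37.  -153. ] [ 0.514 -0.008  0.259] [179.8  29.3 172.4]
time_s: 11.35
tcp_pos: [0.526, -0.0403, 0.2687]
[  25.5  -13.2  -41.6   19.2  -39.  -173.6] [ 0.526 -0.04   0.269] [160.8  19.  131.2]
```

```bash
cat > kin.py <<'E'
from h import *
import json
from scipy.optimize import least_squares
E=lambda a,x:R.from_euler(a,x,degrees=True).as_matrix()
D=[json.loads(l) for l in open('log.jsonl')]
def rots(q,s=(1,1)):
    A1=E('z',q[0]);A2=A1@E('y',q[1]);A3=A1@E('y',q[1]-q[2]);A4=A3@E('x',s[0]*q[3]);A5=A4@E('y',-q[4]);A6=A5@E('x',s[1]*q[5]);return A1,A2,A3,A4,A5,A6
if __name__=='__main__':
    for s in((1,1),(1,-1),(-1,1),(-1,-1)):
        C=[rots(d['q'],s)[5].T@E('xyz',d['e']) for d in D];M=R.from_matrix(np.array(C)).mean()
        print(s,[round(np.degrees((R.from_matrix(c)*M.inv()).magnitude()),2) for c in C],M.as_matrix().round(3).tolist())
E
python3 kin.py
```

```text
(1, 1) [np.float64(29.53), np.float64(90.66), np.float64(136.68), np.float64(12.83), np.float64(58.1)] [[0.26, 0.324, 0.909], [0.253, -0.932, 0.26], [0.932, 0.163, -0.324]]
(1, -1) [np.float64(70.52), np.float64(39.19), np.float64(39.19), np.float64(25.76), np.float64(8.47)] [[0.253, 0.176, 0.951], [-0.779, -0.546, 0.308], [0.573, -0.819, -0.001]]
(-1, 1) [np.float64(8.53), np.float64(172.7), np.float64(50.88), np.float64(36.09), np.float64(5.09)] [[-0.0, 0.0, 1.0], [-0.952, -0.307, -0.0], [0.307, -0.952, 0.0]]
(-1, -1) [np.float64(0.0), np.float64(0.0), np.float64(0.0), np.float64(0.0), np.float64(0.0)] [[0.0, 0.0, 1.0], [-1.0, -0.0, 0.0], [0.0, -1.0, 0.0]]
```

The rotation model fits exactly. Next I'll fit the link offsets, which are linear, and test reachability down the post for different spins.

```bash
cat >> kin.py <<'E'
M6=np.array([[0,0,1],[-1,0,0],[0,-1,0.]])
def rows(q):
    A=rots(q,(-1,-1));ez=np.array([0,0,1.])
    # z0 | r0,y | a(z) | forearm x,z | y4 | tool x | lateral of tool (6)
    return np.c_[ez,A[0][:,0],A[0][:,1],A[1][:,2],A[2][:,0],A[2][:,2],A[4][:,0]]
def fit(D):
    X=np.vstack([rows(d['q']) for d in D]);y=np.hstack([d['p'] for d in D]);o,_,k,_=np.linalg.lstsq(X,y,rcond=1e-9);return o,k,(X@o-y).reshape(-1,3)
def ik(o,p,tz,spin_R,q0):
    lo=np.array([-176,-82,-58.28,-173.87,-174.79,-173.66])+.3;hi=np.array([176,121.7,71.71,95.51,-.11,173.66])-.3
    Rt=spin_R
    def f(q):
        A=rots(q,(-1,-1))[5]@M6
        return np.r_[(rows(q)@o-p)*1000,R.from_matrix(Rt.T@A).as_rotvec(degrees=True)*5]
    s=least_squares(f,np.clip(q0,lo+.1,hi-.1),bounds=(lo,hi));return s.x,s.cost
E
python3 - <<'E'
from kin import *
from ref import S,toolrot
o,k,e=fit(D);print(k,o.round(4),(e*1000).round(2).tolist())
rng=np.random.default_rng(0)
for spin in(0,180,150,-150,120,90,-90):
  for h in(57,30,-4.5):
    Rt=(toolrot(-7.6,30)*R.from_euler('z',spin,degrees=True)).as_matrix();p=(S@[0,0,h/1e3,1])[:3]
    best=min((ik(o,p,None,Rt,rng.uniform([-60,-40,-58,-170,-120,-170],[60,60,60,95,0,170])) for _ in range(25)),key=lambda x:x[1]);print(spin,h,best[0].round(1),round(best[1],2))
E
```

```text
7 [ 0.0273  0.2533 -0.1771  0.5398  0.1733  0.083   0.331 ] [[18.52, -48.22, 13.37], [18.95, 13.01, 27.3], [6.25, 18.53, 9.35], [-5.93, 2.8, -29.06], [-9.99, 13.77, -20.97]]
0 57 [  26.1   -5.   -58.    46.9  -20.3 -165.8] 311.67
0 30 [  24.1   -1.   -58.    49.4  -17.4 -167.3] 751.31
0 -4.5 [  21.8    4.1  -58.    55.7  -13.9 -172.5] 1481.95
180 57 [ 26.1  -5.  -58.   46.9 -20.3  14.2] 311.67
180 30 [ 24.1  -1.  -58.   49.4 -17.4  12.7] 751.31
180 -4.5 [ 21.8   4.1 -58.   55.7 -13.9   7.5] 1481.95
150 57 [ 26.1  -5.  -58.   46.9 -20.3  44.2] 311.67
150 30 [ 24.1  -1.  -58.   49.4 -17.4  42.7] 751.31
150 -4.5 [ 21.8   4.1 -58.   55.7 -13.9  37.5] 1481.95
-150 57 [ 26.1  -5.  -58.   46.9 -20.3 -15.8] 311.67
-150 30 [ 24.1  -1.  -58.   49.4 -17.4 -17.3] 751.31
-150 -4.5 [ 21.8   4.1 -58.   55.7 -13.9 -22.5] 1481.95
120 57 [ 26.1  -5.  -58.   46.9 -20.3  74.2] 311.67
120 30 [ 24.1  -1.  -58.   49.4 -17.4  72.7] 751.31
120 -4.5 [ 21.8   4.1 -58.   55.7 -13.9  67.5] 1481.95
90 57 [ 26.1  -5.  -58.   46.9 -20.3 104.2] 311.67
90 30 [ 24.1  -1.  -58.   49.4 -17.4 102.7] 751.31
90 -4.5 [ 21.8   4.1 -58.   55.7 -13.9  97.5] 1481.95
-90 57 [ 26.1  -5.  -58.   46.9 -20.3 -75.8] 311.67
-90 30 [ 24.1  -1.  -58.   49.4 -17.4 -77.3] 751.31
-90 -4.5 [ 21.8   4.1 -58.   55.7 -13.9 -82.5] 1481.95
```

Run:
```python
from kin import *
import itertools
def cols(q):
    A=rots(q,(-1,-1));ez=np.array([0,0,1.]);return dict(z0=ez,r0=A[0][:,0],y1=A[0][:,1],a=A[1][:,2],ax=A[1][:,0],fx=A[2][:,0],fz=A[2][:,2],y4=A[3][:,1],z4=A[3][:,2],x5=A[4][:,0],z5=A[4][:,2],y6=A[5][:,1],z6=A[5][:,2])
base=['z0','a','fx','x5']
opt=['r0','y1','ax','fz','y4','z4','z5','y6','z6']
y=np.hstack([d['p'] for d in D]);C=[cols(d['q']) for d in D]
res=[]
for n in range(1,6):
    for k in itertools.combinations(opt,n):
        K=base+list(k);X=np.vstack([np.c_[tuple(c[j] for j in K)] for c in C]);o,_,rk,_=np.linalg.lstsq(X,y,rcond=None);res.append((np.sqrt(np.mean((X@o-y)**2))*1000,n,rk,dict(zip(K,o.round(4)))))
for n in range(1,6):
    for x in sorted([x for x in res if x[1]==n],key=lambda x:x[0])[:3]:print(x)
```

```text
(np.float64(4.0434105777219754e-07), 1, np.int32(5), {'z0': np.float64(0.1988), 'a': np.float64(0.6016), 'fx': np.float64(0.4636), 'x5': np.float64(0.3926), 'y4': np.float64(-0.1918)})
(np.float64(35.15722676355519), 1, np.int32(5), {'z0': np.float64(0.3702), 'a': np.float64(0.6388), 'fx': np.float64(0.4535), 'x5': np.float64(0.5726), 'y1': np.float64(-0.1414)})
(np.float64(55.897298493395354), 1, np.int32(5), {'z0': np.float64(0.7446), 'a': np.float64(0.3942), 'fx': np.float64(0.4378), 'x5': np.float64(0.7197), 'z6': np.float64(0.1304)})
(np.float64(3.031355719474361e-07), 2, np.int32(6), {'z0': np.float64(0.1988), 'a': np.float64(0.6016), 'fx': np.float64(0.4636), 'x5': np.float64(0.3926), 'ax': np.float64(-0.0), 'y4': np.float64(-0.1918)})
(np.float64(3.6515942042520046e-07), 2, np.int32(6), {'z0': np.float64(0.1988), 'a': np.float64(0.6016), 'fx': np.float64(0.4636), 'x5': np.float64(0.3926), 'y4': np.float64(-0.1918), 'z6': np.float64(0.0)})
(np.float64(3.7416025814939146e-07), 2, np.int32(6), {'z0': np.float64(0.1988), 'a': np.float64(0.6016), 'fx': np.float64(0.4636), 'x5': np
[... 1663 characters left out ...]
np.float64(0.3926), 'r0': np.float64(-0.0), 'y1': np.float64(0.0), 'ax': np.float64(-0.0), 'y4': np.float64(-0.1918), 'z4': np.float64(-0.0)})
(np.float64(1.7779563357634377e-07), 5, np.int32(9), {'z0': np.float64(0.1988), 'a': np.float64(0.6016), 'fx': np.float64(0.4636), 'x5': np.float64(0.3926), 'y1': np.float64(0.0), 'ax': np.float64(-0.0), 'y4': np.float64(-0.1918), 'z4': np.float64(-0.0), 'y6': np.float64(-0.0)})
(np.float64(1.890577474163735e-07), 5, np.int32(9), {'z0': np.float64(0.1988), 'a': np.float64(0.6016), 'fx': np.float64(0.4636), 'x5': np.float64(0.3926), 'y1': np.float64(0.0), 'ax': np.float64(-0.0), 'y4': np.float64(-0.1918), 'z4': np.float64(-0.0), 'z6': np.float64(0.0)})
```

The kinematics now fit exactly, so I'll enumerate the IK branches down the post.

```bash
cat >> kin.py <<'E'
O=np.array([.1988,.6016,.4636,-.1918,.3926])
def rows(q):
    A=rots(q,(-1,-1));return np.c_[np.array([0,0,1.]),A[1][:,2],A[2][:,0],A[3][:,1],A[4][:,0]]
O=np.linalg.lstsq(np.vstack([rows(d['q']) for d in D]),np.hstack([d['p'] for d in D]),rcond=None)[0]
def branches(p,Rt,n=40,seed=0):
    rng=np.random.default_rng(seed);out=[]
    for _ in range(n):
        x,c=ik(O,p,None,Rt,rng.uniform([-100,-60,-58,-170,-170,-170],[100,100,70,95,-1,170]))
        if c<.05 and not any(np.abs(x-y).max()<1 for y in out): out.append(x)
    return out
E
python3 - <<'E'
from kin import *
from ref import S,toolrot
for spin in(0,180):
  for h in(150,57,25,-4.5):
    Rt=(toolrot(-7.6,30)*R.from_euler('z',spin,degrees=True)).as_matrix();p=(S@[0,0,h/1e3,1])[:3]
    for b in branches(p,Rt):print(spin,h,b.round(1))
E
```

```text
0 150 [  32.5  -15.1  -52.9   35.7  -33.5 -156.9]
180 150 [ 32.5 -15.1 -52.9  35.7 -33.5  23.1]
```

With the tool coaxial to the post, joint 3's limit forbids the lower part. The pads are flat, so the drum can be held with the tool leaning about the closing axis relative to the drum. I'll map which tool leans are reachable at the post and at the pick-up spots.

```bash
cat > map.py <<'E'
from kin import *
from ref import S,toolrot
def free(p,tz,n=12,seed=1):
    # q1..q5 only; all branches
    lo=np.array([-176,-82,-58.28,-173.87,-174.79])+1;hi=np.array([176,121.7,71.71,95.51,-.11])-1
    rng=np.random.default_rng(seed);out=[]
    def f(q):
        A=rots(np.r_[q,0],(-1,-1));return np.r_[(rows(np.r_[q,0])@O-p)*1000,(A[4][:,0]-tz)*300]
    for _ in range(n):
        s=least_squares(f,rng.uniform(np.maximum(lo,-110),np.minimum(hi,110)),bounds=(lo,hi),max_nfev=60)
        if s.cost<.05 and not any(np.abs(s.x-y).max()<1 for y in out): out.append(s.x)
    return out
if __name__=='__main__':
    for tilt in(-15,0,10,15,20,25,40,60,80):
        tz=toolrot(-7.6,tilt).as_matrix()[:,2]
        for g in(85,25):
            p=(S@[0,0,g/1e3,1])[:3]+.032*tz;print('post',tilt,g,[b.round().astype(int).tolist() for b in free(p,tz)])
    for nm,P in(('drum',[.478,-.236,.025]),('collar',[.465,.206,.018])):
        for tilt in(0,-10,-20,-30):
            for az in(0,-60,60,180):
                tz=toolrot(az,tilt).as_matrix()[:,2];b=free(np.array(P)+.032*tz,tz,8);print(nm,tilt,az,[x.round().astype(int).tolist() for x in b])
E
python3 map.py
```

```text
post -15 85 [[15, 20, -7, -6, -77]]
post -15 25 [[14, 25, -7, -6, -72]]
post 0 85 [[19, 11, -20, 0, -59]]
post 0 25 [[18, 17, -20, 0, -53]]
post 10 85 [[23, 5, -31, 7, -45]]
post 10 25 [[21, 12, -32, 8, -38]]
post 15 85 [[24, 3, -37, 13, -38]]
post 15 25 [[22, 9, -38, 15, -30]]
post 20 85 [[25, 0, -44, 22, -30]]
post 20 25 [[22, 7, -47, 29, -21]]
post 25 85 [[24, -2, -53, 37, -22]]
post 25 25 []
post 40 85 []
post 40 25 []
post 60 85 [[-26, -2, -48, -132, -22]]
post 60 25 [[-32, 13, -55, -147, -41]]
post 80 85 []
post 80 25 []
drum 0 0 [[-5, 22, -32, 0, -37]]
drum 0 -60 [[-5, 22, -32, 0, -37]]
drum 0 60 [[-5, 22, -32, 0, -37]]
drum 0 180 [[-5, 22, -32, 0, -37]]
drum -10 0 [[-5, 26, -25, 1, -49]]
drum -10 -60 [[-11, 26, -21, -10, -50]]
drum -10 60 [[0, 23, -37, 15, -37]]
drum -10 180 [[-6, 18, -38, -3, -24]]
drum -20 0 [[-4, 31, -18, 2, -60]]
drum -20 -60 [[-16, 31, -12, -16, -63]]
drum -20 60 [[5, 25, -40, 26, -40]]
drum -20 180 [[-7, 16, -42, -12, -13]]
drum -30 0 [[-4, 37, -12, 2, -71]]
drum -30 -60 [[-19, 36, -4, -20, -74]]
drum -30 60 [[8, 28, -40, 33, -46]]
drum -30 180 [[-16, 16, -36, -41, -12]]
collar 0 0 [[46, 21, -35, 0, -34]]
collar 0 -60 [[46, 21, -35, 0, -34]]
collar 0 60 [[46, 21, -35, 0, -34]]
collar 0 180 [[46, 21, -35, 0, -34]]
collar -10 0 [[41, 25, -24, -9, -49]]
collar -10 -60 [[38, 22, -28, -15, -40]]
collar -10 60 [[48, 25, -30, 3, -45]]
collar -10 180 [[49, 17, -53, 29, -16]]
collar -20 0 [[37, 30, -15, -13, -61]]
collar -20 -60 [[29, 24, -21, -27, -48]]
collar -20 60 [[49, 30, -24, 5, -56]]
collar -20 180 []
collar -30 0 [[33, 36, -7, -17, -73]]
collar -30 -60 [[21, 28, -16, -36, -57]]
collar -30 60 [[50, 35, -19, 6, -66]]
collar -30 180 []
```

A tool lean of about 20° (10° relative to the drum) is reachable throughout. The plan:

1. Set the drum back down and regrasp it with the tool leaning 10°.
2. Place it with the tool turned about 8° round the post, so the body clears the knob.

First I'll check J6 and J3 along that path and compute the way back.

```bash
cat >> map.py <<'E'
def place(g,rel=10,phi=8,off=(0,0)):
    "tool pose with grasp point at S (off,g mm), tool leaning rel deg less than post, turned phi about post"
    Rt=R.from_matrix(S[:3,:3])*R.from_euler('z',phi,degrees=True)*R.from_matrix(S[:3,:3]).inv()*toolrot(-7.6,30)*R.from_euler('y',rel,degrees=True)
    p=(S@[off[0]/1e3,off[1]/1e3,g/1e3,1])[:3]+.032*Rt.as_matrix()[:,2];return p,Rt
E
python3 - <<'E'
from map import *
for rel in(8,10):
  for g in(140,85,55,28):
    p,Rt=place(g,rel);print(rel,g,[b.round(1).tolist() for b in branches(p,Rt.as_matrix(),12)],p.round(3))
# keeper angle from wr4-like clouds: side/top0
for n in('top','side'):
    c=dict(np.load(n+'0.npz'));from ref import tolocal
    L=tolocal(S,cloud(c,c['world_from_camera'])).reshape(-1,3)*1000
    q=L[(L[:,2]>65)&(L[:,2]<96)&(np.hypot(L[:,0]-56,L[:,1])<110)];print(n,'knob',len(q),np.median(q,0))
    q=L[(L[:,2]>57)&(L[:,2]<64)&(np.hypot(L[:,0]-56,L[:,1])<80)&(np.hypot(L[:,0]-56,L[:,1])>25)];print('arm',len(q),np.median(q,0))
delta([.478,-.236,.12],toolrot(0,0))
E
```

```text
8 140 [[29.5, -6.5, -45.1, 23.9, -36.7, -136.8]] [ 0.53  -0.011  0.205]
8 85 [[25.7, -0.5, -48.1, 29.0, -27.3, -139.8]] [ 0.557 -0.015  0.157]
8 55 [[23.3, 2.9, -49.9, 34.0, -22.0, -143.2]] [ 0.572 -0.017  0.131]
8 28 [[20.2, 5.9, -52.0, 41.4, -16.9, -148.4]] [ 0.585 -0.018  0.108]
10 140 [[29.2, -5.5, -42.5, 20.8, -39.4, -133.7]] [ 0.529 -0.011  0.205]
10 85 [[26.0, 0.4, -45.0, 24.4, -30.7, -135.6]] [ 0.556 -0.015  0.157]
10 55 [[24.2, 3.8, -46.5, 27.6, -25.8, -137.6]] [ 0.571 -0.017  0.131]
10 28 [[22.2, 6.8, -47.9, 31.9, -21.3, -140.6]] [ 0.584 -0.018  0.108]
top knob 109 [58.39852837 46.0251941  67.74804708]
arm 153 [50.97773384 52.50098945 61.94805893]
side knob 89 [54.52053937 86.49718919 72.93067322]
arm 70 [48.17772677 50.26909688 61.99808656]
tcp [ 0.526  -0.0403  0.2687] rot [160.78  19.05 131.19] t 11.35
shift cm [ -6.07 -21.45  11.41] len 25.04
turn deg [  9.79  25.71 -44.7 ]
```

```bash
python3 -m crank '[[[1.4,3.67,-6.39],[0,0,0],1],[[1.4,3.67,-6.39],[0,0,0],1],[[1.4,3.67,-6.39],[0,0,0],1],[[1.4,3.67,-6.39],[0,0,0],1],[[1.4,3.67,-6.39],[0,0,0],1],[[1.4,3.67,-6.39],[0,0,0],1],[[1.4,3.67,-6.39],[0,0,0],1],[[0,0,0],[0,0,0],1]]'
python3 -m crank '[[[0,0,0],[0.8,-3.2,0],1],[[0,0,0],[0.8,-3.2,0],1],[[0,0,0],[0.8,-3.3,0],1],[[0,0,0],[0.8,-3.3,1],1],[[0,0,0],[0.8,-3.3,2],1],[[0,0,0],[0.8,-3.3,3],1],[[0,0,0],[0,0,4],1],[[0,0,0],[0,0,0],1]]'
python3 -c "
from ref import *
delta([.478,-.236,-.0045],toolrot(0,0))"
```

```text
time_s: 12.15
tcp_pos: [0.5271, -0.0398, 0.2681]
eef_rot: [-180.0, 0.3, 179.5]
contact_force: [-0.9, -0.3, -3.1]
gripper_width: 0.0555
gripper_force: 25.0
time_s: 12.95
tcp_pos: [0.4721, -0.2347, 0.1638]
eef_rot: [179.7, 0.0, 179.0]
contact_force: [-0.6, 0.4, -2.6]
gripper_width: 0.0558
gripper_force: 25.0
tcp [ 0.4721 -0.2347  0.1638] rot [1.7972e+02 4.0000e-02 1.7904e+02] t 12.95
shift cm [-0.58 -0.2  16.83] len 16.84
turn deg [ 0.28  0.04 -0.96]
```

```bash
python3 -m crank '[[[0.28,0,-0.96],[-0.58,-0.2,4],1],[[0,0,0],[0,0,4],1],[[0,0,0],[0,0,4],1],[[0,0,0],[0,0,3],1],[[0,0,0],[0,0,1],1],[[0,0,0],[0,0,0.4],1],[[0,0,0],[0,0,0],1],[[0,0,0],[0,0,0],1]]'
python3 log.py; python3 -c "
from ref import *
delta([.478,-.236,-.0045],toolrot(0,0))"
```

```text
time_s: 13.75
tcp_pos: [0.4857, -0.2372, 0.007]
eef_rot: [-179.9, 0.7, -179.7]
contact_force: [0.2, -0.2, -2.3]
gripper_width: 0.0554
gripper_force: 25.0
[ -5.2  20.5 -30.9   0.1 -37.8 -84.7] [ 0.486 -0.237  0.007] [-179.9    0.7 -179.7]
tcp [ 0.4857 -0.2372  0.007 ] rot [-179.85    0.72 -179.74] t 13.75
shift cm [0.78 0.13 1.14] len 1.39
turn deg [-0.15  0.72  0.26]
```

```bash
python3 -m crank '[[[-0.15,0.72,0.26],[0.3,0,0.5],1],[[0,0,0],[0,0,0.4],1],[[0,0,0],[0,0,0.1],1],[[0,0,0],[0,0,0],1],[[0,0,0],[0,0,0],1]]'
python3 -c "
from ref import *
delta([.483,-.237,-.0045],toolrot(0,0))"
```

```text
time_s: 14.25
tcp_pos: [0.4812, -0.2372, -0.0049]
eef_rot: [180.0, -0.2, 180.0]
contact_force: [0.4, -0.3, -2.2]
gripper_width: 0.0553
gripper_force: 25.0
tcp [ 0.4812 -0.2372 -0.0049] rot [179.96  -0.18 179.96] t 14.25
shift cm [-0.18  0.02 -0.04] len 0.19
turn deg [ 0.04 -0.18 -0.04]
```

The cake dome is close to where a leaning body would be, so I'll set the drum down at about (0.455, −0.19) instead.

```bash
python3 -m crank '[[[0,0,0],[0,0,-1.5],1],[[0,0,0],[0.9,1.6,0],1],[[0,0,0],[0.9,1.6,0],1],[[0,0,0],[0.8,1.5,0],1],[[0,0,0],[0,0,0.8],1],[[0,-0.2,0],[0,0,0.6],1],[[0,0,0],[0,0,0],1],[[0,0,0],[0,0,0],1]]'
python3 -c "
from ref import *
delta([.455,-.190,-.0057],toolrot(0,0))"
```

```text
time_s: 15.05
tcp_pos: [0.4553, -0.1905, -0.0041]
eef_rot: [180.0, -0.0, 179.9]
contact_force: [0.1, -0.1, -1.6]
gripper_width: 0.0555
gripper_force: 25.0
tcp [ 0.4553 -0.1905 -0.0041] rot [ 1.7996e+02 -1.0000e-02  1.7995e+02] t 15.05
shift cm [0.03 0.05 0.16] len 0.17
turn deg [ 0.04 -0.01 -0.05]
```

```bash
python3 -m crank '[[[0,0,0],[0,0,0.16],1],[[0,0,0],[0,0,0],1],[[0,0,0],[0,0,0],1],[[0,0,0],[0,0,0],-0.7],[[0,0,0],[0,0,0],-0.7],[[0,0,0],[0,0,0],-0.7],[[0,0,0],[0,0,0],-0.7],[[0,0,0],[0,0,-0.2],-0.7]]'
python3 -m crank '[[[0,5,0],[0.28,0,0],-0.7],[[0,5,0],[0.28,0,0],-0.7],[[0,0,0],[0,0,0],-0.7],[[0,0,0],[0,0,0],-0.7]]'
python3 -c "
from ref import *
delta([.4497,-.1905,-.0038],toolrot(0,-10))"
```

```text
time_s: 15.85
tcp_pos: [0.4551, -0.1901, -0.0034]
eef_rot: [180.0, 0.0, 180.0]
contact_force: [0.7, 0.1, -0.3]
gripper_width: 0.0742
gripper_force: 0.0
time_s: 16.25
tcp_pos: [0.4498, -0.19, -0.0036]
eef_rot: [179.9, -10.0, 180.0]
contact_force: [-0.7, 0.4, -0.8]
gripper_width: 0.0743
gripper_force: 0.0
tcp [ 0.4498 -0.19   -0.0036] rot [179.95  -9.95 179.97] t 16.25
shift cm [ 0.   -0.05  0.02] len 0.06
turn deg [ 0.06  0.05 -0.03]
```

```bash
python3 -m crank '[[[0,0,0],[0,0,0],1],[[0,0,0],[0,0,0],1],[[0,0,0],[0,0,0],1],[[0,0,0],[0,0,0],1],[[0,0,0],[0,0,0],1],[[0,0,0],[0,0,-1],1],[[0,0,0],[0,0,-3],1],[[0,0,0],[0,0,-4],1]]' 30
python3 -m crank '[[[0,0,0],[0,0,-4],1],[[0,0,0],[0,0,-4],1],[[0,0,0],[0,0,-4],1],[[0,0,0],[0,0,-4],1],[[0,0,0],[0,0,0],1]]'
python3 - <<'E'
from map import *
p,Rt=place(175);print(p);delta(p,Rt)
R0=R.from_euler('xyz',r.get_state()['eef_rot'],degrees=True)
print('after turn, shift:',(Rt.inv().apply(p-r.get_state()['tcp_pos'])*100).round(2))
E
```

```text
time_s: 17.05
tcp_pos: [0.4621, -0.19, 0.0756]
eef_rot: [179.9, -10.2, 180.0]
contact_force: [2.2, -0.2, -1.4]
gripper_width: 0.0551
gripper_force: 30.0
time_s: 17.55
tcp_pos: [0.4946, -0.1911, 0.2394]
eef_rot: [-179.9, -9.4, -180.0]
contact_force: [0.4, 0.5, -2.1]
gripper_width: 0.0552
gripper_force: 30.0
[ 0.51138836 -0.00874434  0.23484889]
tcp [ 0.4946 -0.1911  0.2394] rot [-179.93   -9.39 -180.  ] t 17.55
shift cm [-1.73 18.23  0.15] len 18.31
turn deg [  4.01 -29.11   0.32]
after turn, shift: [-1.66 18.24 -0.27]
```

```bash
python3 -m crank '[[[0,0,0],[-0.3,3.04,0],1],[[0,0,0],[-0.3,3.04,0],1],[[0,0,0],[-0.3,3.04,0],1],[[0,0,0],[-0.3,3.04,0],1],[[1,-7.28,0],[-0.3,3.04,0],1],[[1,-7.28,0.1],[-0.2,3.04,0],1],[[1,-7.28,0.1],[0,0,0],1],[[1,-7.28,0.1],[0,0,0],1]]'
python3 -m crank '[[[0,0,0],[0,0,0],1],[[0,0,0],[0,0,0],1],[[0,0,0],[0,0,0],1]]'
cat > drum.py <<'E'
from map import *
import sys
# drum top face in tool frame: robust plane + outer circle
st=r.get_state();c=save('wrist',sys.argv[1]);t=cloud(c,c['hand_eye'])*1000;g=c['color'].min(2)
rad,zc=float(sys.argv[2]),float(sys.argv[3])
m=(np.hypot(t[...,0],t[...,1])<rad+6)&(abs(t[...,2]-zc)<10)&(g>140);q=t[m]
n=R.from_euler('y',-10,degrees=True).apply([0,0,1])
for _ in range(6):
    A=np.c_[q[:,:2],np.ones(len(q))];w=np.linalg.lstsq(A,q[:,2],rcond=None)[0];e=q[:,2]-A@w;q=q[abs(e)<max(1.2,1.5*np.std(e))]
n=np.r_[-w[:2],1];n/=np.linalg.norm(n);print(len(q),'plane',w,'normal tilt about y',np.degrees(np.arctan2(n[0],n[2])),'about x',np.degrees(np.arctan2(n[1],n[2])))
ex=np.cross([0,1,0],n);ex/=np.linalg.norm(ex);ey=np.cross(n,ex);o=np.array([0,0,w[2]]);Q=np.c_[(q-o)@ex,(q-o)@ey];cen=np.zeros(2)
for _ in range(4):
    d=Q-cen;th=np.degrees(np.arctan2(d[:,1],d[:,0]));rr=np.hypot(*d.T);P=[]
    for a in range(-180,180,6):
        k=(th>=a)&(th<a+6)
        if k.sum()>6 and rr[k].max()>rad-3: P.append(Q[k][rr[k].argmax()])
    P=np.array(P);cen,R0=circ(P) if '_c' in globals() else __import__('ref').circ(P)
print('centre of top face in tool mm',o+cen[0]*ex+cen[1]*ey,'fit r',R0,len(P))
goto_p=None
E
python3 drum.py wr6 28 -46; python3 meas.py wr6b
```

```text
time_s: 18.35
tcp_pos: [0.5081, -0.0062, 0.2306]
eef_rot: [-176.0, 19.4, -179.2]
contact_force: [0.4, -1.6, -2.1]
gripper_width: 0.0555
gripper_force: 30.0
time_s: 18.65
tcp_pos: [0.5087, -0.0074, 0.2312]
eef_rot: [-176.0, 19.2, -179.3]
contact_force: [0.1, 0.2, -1.6]
gripper_width: 0.0552
gripper_force: 30.0
4979 plane [ 1.73717641e-01  9.30584862e-04 -4.24153142e+01] normal tilt about y -9.854939521205122 about x -0.053318569679522795
centre of top face in tool mm [  1.57436472   0.79945288 -42.14107536] fit r 27.137080636853106 44Traceback (most recent call last):
  File "meas.py", line 6, in <module>
    m=(rr<16)&(L[...,2]>a)&(L[...,2]<b);q=L[m];print('post',a,b,len(q),circ(q[:,:2]) if len(q)>5 else'',q[:,1].min(),q[:,1].max())
                                                                                                        ~~~~~~~~~~^^
    return umr_minimum(a, axis, None, out, keepdims, initial, where)
ValueError: zero-size array to reduction operation minimum which has no identity
```

```bash
cat >> map.py <<'E'
def gorel(botc,b,rel,phi=8,off=(0,0)):
    "ring's underside centre botc (tool, mm) to S (off,b mm)"
    _,Rt=place(0,rel,phi);p=(S@[off[0]/1e3,off[1]/1e3,b/1e3,1])[:3]-Rt.apply(np.array(botc)/1e3)
    st=r.get_state();R0=R.from_euler('xyz',st['eef_rot'],degrees=True)
    cur=st['tcp_pos']+R0.apply(np.array(botc)/1e3);print('underside now in S mm',((cur-S[:3,3])@S[:3,:3]*1000).round(2),'F in S',(S[:3,:3].T@st['contact_force']).round(1),'t',st['time_s'])
    print('turn',(R0.inv()*Rt).as_rotvec(degrees=True).round(2),'shift now-axes cm',(R0.inv().apply(p-st['tcp_pos'])*100).round(2),'after-turn',(Rt.inv().apply(p-st['tcp_pos'])*100).round(2))
    z=Rt.inv().apply(-S[:3,2]);print('1cm down the post in tool axes',z.round(3))
E
python3 -c "
from map import *
gorel([-5.3,.8,-2.7],62,9.85)"
```

```text
underside now in S mm [ -3.79   1.81 143.04] F in S [-0.9  0.8 -1.7] t 18.75
turn [ 0.16 -0.67 -0.09] shift now-axes cm [-1.83 -0.25  7.91] after-turn [-1.73 -0.23  7.93]
1cm down the post in tool axes [-0.171  0.     0.985]
```

```bash
python3 -m crank '[[[0.16,-0.67,-0.09],[0,0,0],1],[[0,0,0],[-0.4,-0.1,2],1],[[0,0,0],[-0.4,-0.13,2],1],[[0,0,0],[-0.5,0,2],1],[[0,0,0],[-0.43,0,1.93],1],[[0,0,0],[0,0,0],1],[[0,0,0],[0,0,0],1],[[0,0,0],[0,0,0],1]]'
python3 -c "
from map import *
gorel([-5.3,.8,-2.7],56,9.85)"
```

```text
time_s: 19.55
tcp_pos: [0.5514, -0.0154, 0.1625]
eef_rot: [-175.7, 19.9, -179.2]
contact_force: [0.0, 0.1, -2.2]
gripper_width: 0.0554
gripper_force: 30.0
underside now in S mm [-1.   -0.53 62.33] F in S [-1.1  0.1 -1.9] t 19.55
turn [-0.03 -0.    0.04] shift now-axes cm [-0.21  0.04  0.61] after-turn [-0.21  0.04  0.61]
1cm down the post in tool axes [-0.171  0.     0.985]
```

```bash
python3 -m crank '[[[0,0,0],[-0.21,0.04,0.61],1],[[0,0,0],[-0.13,0,0.79],1],[[0,0,0],[-0.07,0,0.39],1],[[0,0,0],[0,0,0],1],[[0,0,0],[0,0,0],1]]'
python3 -c "
from map import *
gorel([-5.3,.8,-2.7],30,9.85)"
```

```text
time_s: 20.05
tcp_pos: [0.561, -0.0165, 0.1462]
eef_rot: [-175.7, 19.8, -179.2]
contact_force: [0.3, 0.4, -1.8]
gripper_width: 0.0553
gripper_force: 30.0
underside now in S mm [-0.89 -0.27 43.34] F in S [-0.7  0.5 -1.6] t 20.05
turn [-0.05 -0.08  0.06] shift now-axes cm [-0.32  0.02  1.3 ] after-turn [-0.32  0.02  1.3 ]
1cm down the post in tool axes [-0.171  0.     0.985]
```

```bash
python3 -m crank '[[[0,-0.1,0],[-0.2,0.02,0.5],1],[[0,0,0],[0,0,0],1],[[0,0,0],[0,0,0],1]]'
python3 -c "
from map import *
gorel([-5.3,.8,-2.7],28,9.85)"
python3 -m crank '[[[0,0,0],[-0.05,0,0.3],1],[[0,0,0],[-0.05,0,0.3],1],[[0,0,0],[0,0,0],1],[[0,0,0],[0,0,0],1]]'
python3 -c "
from map import *
gorel([-5.3,.8,-2.7],20,9.85)"
```

```text
time_s: 20.35
tcp_pos: [0.5646, -0.0166, 0.1422]
eef_rot: [-175.7, 19.9, -179.2]
contact_force: [-0.1, -0.5, -1.6]
gripper_width: 0.0551
gripper_force: 30.0
underside now in S mm [ 0.2   0.11 38.1 ] F in S [-0.9 -0.5 -1.3] t 20.35
turn [-0.04  0.03  0.05] shift now-axes cm [-0.15 -0.01  1.  ] after-turn [-0.15 -0.01  1.  ]
1cm down the post in tool axes [-0.171  0.     0.985]
time_s: 20.75
tcp_pos: [0.5675, -0.017, 0.1369]
eef_rot: [-175.7, 19.9, -179.2]
contact_force: [0.5, 0.5, -2.1]
gripper_width: 0.0556
gripper_force: 30.0
underside now in S mm [ 0.16  0.09 32.  ] F in S [-0.7  0.6 -2. ] t 20.75
turn [-0.05  0.03  0.06] shift now-axes cm [-0.19 -0.01  1.19] after-turn [-0.19 -0.01  1.19]
1cm down the post in tool axes [-0.171  0.     0.985]
```

The drum is past the shoulder with no contact force. Continuing down.

```bash
python3 -m crank '[[[0,0,0],[-0.1,0,0.5],1],[[0,0,0],[-0.1,0,0.5],1],[[0,0,0],[0,0,0],1],[[0,0,0],[-0.09,0,0.5],1],[[0,0,0],[-0.09,0,0.5],1],[[0,0,0],[0,0,0],1],[[0,0,0],[0,0,0],1]]'
python3 -c "
from map import *
gorel([-5.3,.8,-2.7],0,9.85)"
```

```text
time_s: 21.45
tcp_pos: [0.5779, -0.0184, 0.1192]
eef_rot: [-175.7, 19.9, -179.2]
contact_force: [0.4, -0.3, -1.9]
gripper_width: 0.0554
gripper_force: 30.0
underside now in S mm [ 0.39  0.04 11.54] F in S [-0.6 -0.3 -1.9] t 21.45
turn [-0.05  0.01  0.06] shift now-axes cm [-0.16  0.    1.14] after-turn [-0.16  0.    1.14]
1cm down the post in tool axes [-0.171  0.     0.985]
```

```bash
python3 -m crank '[[[0,0,0],[-0.06,0,0.5],1],[[0,0,0],[-0.07,0,0.45],1],[[0,0,0],[0,0,0],1],[[0,0,0],[0,0,0],1]]'
python3 -c "
from map import *
gorel([-5.3,.8,-2.7],0,9.85)"
python3 -m crank '[[[0,0,0],[-0.03,0,0.2],1],[[0,0,0],[0,0,0],1],[[0,0,0],[0,0,0],1]]'
python3 -c "
from map import *
gorel([-5.3,.8,-2.7],0,9.85)"
```

```text
time_s: 21.85
tcp_pos: [0.5823, -0.019, 0.1108]
eef_rot: [-175.7, 19.9, -179.2]
contact_force: [0.8, -0.1, -2.3]
gripper_width: 0.0553
gripper_force: 30.0
underside now in S mm [0.1  0.   2.01] F in S [-0.5  0.  -2.4] t 21.85
turn [-0.05  0.02  0.05] shift now-axes cm [-0.02  0.    0.2 ] after-turn [-0.02  0.    0.2 ]
1cm down the post in tool axes [-0.171  0.     0.985]
time_s: 22.15
tcp_pos: [0.5834, -0.019, 0.1094]
eef_rot: [-175.7, 19.9, -179.2]
contact_force: [-1.4, 0.1, -2.6]
gripper_width: 0.0555
gripper_force: 30.0
underside now in S mm [0.3  0.2  0.21] F in S [-2.5 -0.1 -1.5] t 22.15
turn [-0.03  0.05  0.05] shift now-axes cm [ 0.03 -0.01  0.03] after-turn [ 0.03 -0.01  0.03]
1cm down the post in tool axes [-0.171  0.     0.985]
```

```bash
python3 -m crank '[[[0,0,0],[0.03,0,0.1],1],[[0,0,0],[0,0,0],1],[[0,0,0],[0,0,0],1]]'
python3 -c "
from map import *
gorel([-5.3,.8,-2.7],0,9.85)"
```

```text
time_s: 22.45
tcp_pos: [0.5838, -0.019, 0.1088]
eef_rot: [-175.7, 19.9, -179.1]
contact_force: [-0.9, -0.5, 2.2]
gripper_width: 0.0554
gripper_force: 30.0
underside now in S mm [ 0.29  0.25 -0.49] F in S [ 0.4 -0.6  2.3] t 22.45
turn [-0.02  0.1   0.06] shift now-axes cm [ 0.04 -0.02 -0.04] after-turn [ 0.04 -0.02 -0.04]
1cm down the post in tool axes [-0.171  0.     0.985]
```

Seated: about 4 N on the disc at z≈0. Releasing, withdrawing along the post and checking.

```bash
python3 -m crank '[[[0,0,0],[0,0,0],-0.7],[[0,0,0],[0,0,0],-0.7],[[0,0,0],[0,0,0],-0.7],[[0,0,0],[0,0,0],-0.7],[[0,0,0],[0.17,0,-1],-0.7],[[0,0,0],[0.34,0,-2],-0.7],[[0,0,0],[0.5,0,-3],-0.7],[[0,0,0],[0.5,0,-3],-0.7]]'
python3 -m crank '[[[0,0,0],[0.5,0,-3],-1],[[0,0,0],[0.5,0,-3],-1],[[0,0,0],[0,0,0],-1],[[0,0,0],[0,0,0],-1]]'
python3 - <<'E'
from map import *
from ref import tolocal
import ref
st=r.get_state();c=save('wrist','wr7');L=tolocal(S,cloud(c,wfc(c,st)))*1000;rr=np.hypot(L[...,0],L[...,1])
m=(rr<27)&(rr>13)&(L[...,2]>25)&(L[...,2]<55)&(c['color'].min(2)>100);q=L[m];q=q[abs(q[:,2]-np.median(q[:,2]))<2.5]
A=np.c_[q[:,:2],np.ones(len(q))];print('drum top',len(q),np.linalg.lstsq(A,q[:,2],rcond=None)[0],q.min(0),q.max(0))
m=(rr<6)&(L[...,2]>45)&(L[...,2]<58);q=L[m];print('tip',len(q),np.median(q,0),q[:,2].max())
p=np.array([.465,.206,.018]);Rt=toolrot(0,-10);p=p+Rt.apply([0,0,.032])
for az in(0,30):print(az,[b.round(1) for b in branches(p,toolrot(az,-10).as_matrix(),10)])
hov=np.array([.465,.206,.15])+.032*Rt.as_matrix()[:,2];R0=R.from_euler('xyz',st['eef_rot'],degrees=True)
delta(hov,Rt);print('after-turn shift',(Rt.inv().apply(hov-r.get_state()['tcp_pos'])*100).round(2))
E
```

```text
time_s: 23.25
tcp_pos: [0.5378, -0.0129, 0.1878]
eef_rot: [-175.7, 19.8, -179.2]
contact_force: [1.0, 0.7, 0.8]
gripper_width: 0.0742
gripper_force: 0.0
time_s: 23.65
tcp_pos: [0.5089, -0.0085, 0.2412]
eef_rot: [-175.8, 20.0, -179.1]
contact_force: [0.3, -0.1, -1.3]
gripper_width: 0.0873
gripper_force: 0.0
drum top 1637 [-2.49907057e-03 -2.60555656e-03  4.00696128e+01] [-26.63204941 -26.84802939  37.92322074] [26.51244106 26.94511888 42.30384683]
tip 116 [-0.38015771 -0.14046771 50.94902531] 53.52305320505486
0 [array([  40.9,   25. ,  -24.4,   -8.7,  -48.5, -124.6])]
30 [array([  44.4,   25.4,  -26. ,   -3.3,  -48.3, -102. ])]
tcp [ 0.5087 -0.0088  0.2402] rot [-175.73   19.91 -179.15] t 23.7
shift cm [ 8.47 22.23  8.24] len 25.18
turn deg [-4.1  29.93 -0.26]
after-turn shift [ 2.73 21.48 12.84]
```

The drum is fully home: its top is at 40.07 mm and level with the disc. Next, the collar.

```bash
python3 -m crank '[[[-1.02,7.48,-0.07],[0,0,0],-1],[[-1.02,7.48,-0.07],[0,0,0],-1],[[-1.02,7.48,-0.07],[0,0,0],-1],[[-1.02,7.48,-0.07],[0,0,0],-1],[[0,0,0],[0.4,3.07,1.5],-1],[[0,0,0],[0.4,3.07,1.5],-1],[[0,0,0],[0.4,3.07,1.5],-1],[[0,0,0],[0.4,3.07,1.5],-1]]'
python3 -m crank '[[[0,0,0],[0.4,3.07,2],-1],[[0,0,0],[0.4,3.07,2],-1],[[0,0,0],[0.4,3.07,2],-1],[[0,0,0],[0,0,0],-1],[[0,0,0],[0,0,0],-1],[[0,0,0],[0,0,0],-1]]'
cat > col.py <<'E'
from map import *
import ref,sys
st=r.get_state();c=save('wrist',sys.argv[1]);p=cloud(c,wfc(c,st))
m=(abs(p[...,0]-.465)<.05)&(abs(p[...,1]-.206)<.05)&(p[...,2]>.012)&(p[...,2]<.025);q=p[m];z=np.median(q[:,2]);q=q[abs(q[:,2]-z)<2.5e-3][:,:2]
cen=q.mean(0)
for _ in range(4):
    d=q-cen;th=np.degrees(np.arctan2(d[:,1],d[:,0]));rr=np.hypot(*d.T);P=[]
    for a in range(-180,180,8):
        k=(th>=a)&(th<a+8)
        if k.sum()>2: P.append(q[k][rr[k].argmax()])
    cen,rad=ref.circ(np.array(P))
print('collar',cen,rad,'top z',z,len(q))
f=p[(np.hypot(p[...,0]-.465,p[...,1]-.206)<.06)&(p[...,2]<.008)];print('counter',np.median(f[:,2]))
Rt=toolrot(0,-10)
for hg in(.06,.0225):
    t=np.array([*cen,hg])+Rt.apply([0,-.0007,.032]);delta(t,Rt,st)
E
python3 col.py wr8
```

```text
time_s: 24.5
tcp_pos: [0.4821, 0.1141, 0.1814]
eef_rot: [-179.8, -10.2, 179.9]
contact_force: [-0.1, 0.4, 0.4]
gripper_width: 0.0877
gripper_force: 0.0
time_s: 25.1
tcp_pos: [0.4606, 0.2052, 0.1264]
eef_rot: [-179.9, -10.0, 180.0]
contact_force: [0.1, 0.4, -0.1]
gripper_width: 0.0875
gripper_force: 0.0
collar [0.46532699 0.20696371] 0.022933189285893343 top z 0.01459525194057848 1348
counter -0.0015755288590815764
tcp [0.4606 0.2052 0.1264] rot [-179.89  -10.05  179.96] t 25.1
shift cm [-1.63  0.12  9.65] len 9.79
turn deg [-0.1  -0.05 -0.04]
tcp [0.4606 0.2052 0.1264] rot [-179.89  -10.05  179.96] t 25.1
shift cm [-2.28  0.13 13.35] len 13.54
turn deg [-0.1  -0.05 -0.04]
```

```bash
python3 -m crank '[[[-0.1,0,0],[-0.7,0.13,4],-1],[[0,0,0],[-0.6,0,3.5],-1],[[0,0,0],[-0.5,0,3],-1],[[0,0,0],[-0.3,0,1.8],-1],[[0,0,0],[0,0,0],-0.6],[[0,0,0],[0,0,0],-0.6],[[0,0,0],[0,0,0],-0.6]]'
python3 - <<'E'
from map import *
Rt=toolrot(0,-10);delta(np.array([.46533,.20696,.0225])+Rt.apply([0,-.0007,.032]),Rt)
E
```

```text
time_s: 25.85
tcp_pos: [0.4608, 0.2076, 0.0035]
eef_rot: [179.9, -9.9, 180.0]
contact_force: [-0.1, 0.0, -0.6]
gripper_width: 0.0719
gripper_force: 0.0
tcp [0.4608 0.2076 0.0035] rot [179.86  -9.89 180.  ] t 25.85
shift cm [-0.12 -0.13  1.25] len 1.27
turn deg [ 0.14  0.11 -0.  ]
```

```bash
python3 -m crank '[[[0.14,0.1,0],[-0.12,-0.13,0.8],-0.6],[[0,0,0],[0,0,0.45],-0.6],[[0,0,0],[0,0,0],-0.6],[[0,0,0],[0,0,0],0.2],[[0,0,0],[0,0,0],0.6],[[0,0,0],[0,0,0],1],[[0,0,0],[0,0,0],1],[[0,0,0],[0,0,0],1]]' 30
python3 -m crank '[[[0,0,0],[0,0,0],1],[[0,0,0],[0,0,0],1]]'
python3 -m crank '[[[0,0,0],[0.17,0,-1],1],[[0,0,0],[0.4,0,-3],1],[[0,0,0],[0.4,0,-3.5],1],[[0,0,0],[0.4,0,-4],1],[[0,0,0],[0.4,0,-4],1],[[0,0,0],[0.4,0,-4],1],[[0,0,0],[0.4,0,-4],1],[[0,0,0],[0,0,0],1]]'
python3 - <<'E'
from map import *
p,Rt=place(190);delta(p,Rt);print('after-turn shift',(Rt.inv().apply(p-r.get_state()['tcp_pos'])*100).round(2))
E
```

```text
time_s: 26.65
tcp_pos: [0.4587, 0.2061, -0.0103]
eef_rot: [-179.9, -10.1, -180.0]
contact_force: [0.2, 0.7, 0.3]
gripper_width: 0.0451
gripper_force: 30.0
time_s: 26.85
tcp_pos: [0.4588, 0.2061, -0.0102]
eef_rot: [-179.9, -10.1, -180.0]
contact_force: [-0.2, 0.3, 1.2]
gripper_width: 0.045
gripper_force: 30.0
time_s: 27.65
tcp_pos: [0.4774, 0.2072, 0.2319]
eef_rot: [179.8, -9.6, -179.9]
contact_force: [-0.1, -0.3, -2.5]
gripper_width: 0.0449
gripper_force: 30.0
tcp [0.4774 0.2072 0.2319] rot [ 179.81   -9.59 -179.93] t 27.65
shift cm [ -2.33 -21.49  -2.08] len 21.71
turn deg [  4.27 -29.31   0.33]
after-turn shift [ -2.77 -21.52   0.89]
```

```bash
python3 -m crank '[[[0,0,0],[-0.33,-3.07,-0.3],1],[[0,0,0],[-0.33,-3.07,-0.3],1],[[0,0,0],[-0.33,-3.07,-0.3],1],[[0,0,0],[-0.33,-3.07,-0.3],1],[[0,0,0],[-0.33,-3.07,-0.3],1],[[0,0,0],[-0.33,-3.07,-0.3],1],[[0,0,0],[-0.33,-3.07,-0.3],1],[[1.07,-7.33,0.08],[0,0,0],1]]'
python3 -m crank '[[[1.07,-7.33,0.08],[0,0,0],1],[[1.07,-7.33,0.08],[0,0,0],1],[[1.07,-7.33,0.08],[0,0,0],1],[[0,0,0],[0,0,0],1],[[0,0,0],[0,0,0],1],[[0,0,0],[0,0,0],1]]'
python3 drum.py wr9 23 -26; python3 meas.py wr9b; python3 -c "
from map import *
gorel([-3,.7,-10],70,10)"
```

```text
time_s: 28.45
tcp_pos: [0.5029, -0.0121, 0.2395]
eef_rot: [-178.6, -3.1, 179.7]
contact_force: [-2.0, 1.2, -0.7]
gripper_width: 0.0452
gripper_force: 30.0
time_s: 29.05
tcp_pos: [0.502, -0.008, 0.2438]
eef_rot: [-175.5, 19.3, -179.2]
contact_force: [0.5, 0.6, -1.1]
gripper_width: 0.0457
gripper_force: 30.0
2425 plane [ 1.75267717e-01 -2.43920998e-04 -2.55701283e+01] normal tilt about y -9.941128111332446 about x 0.013975643426096694
centre of top face in tool mm [ -1.52041331   0.81362119 -25.8368061 ] fit r 22.163958246942705 44
post 38 50 112 (array([-1.93020877, -0.17108932]), np.float64(12.886787291445197)) -15.271015056710363 13.6104468060464
post 5 32 22 (array([ 0.70043851, -0.01441232]), np.float64(11.293740986910565)) -11.714074496549564 9.417254666599638
underside now in S mm [ -4.3    0.21 164.75] F in S [-0.5  0.  -0.9] t 29.15
turn [-0.23 -0.44  0.06] shift now-axes cm [-2.14 -0.04  9.24] after-turn [-2.07 -0.08  9.26]
1cm down the post in tool axes [-0.174  0.     0.985]meas.py:7: RuntimeWarning: Mean of empty slice.
  m=(rr<9)&(L[...,2]>48)&(L[...,2]<58);q=L[m];print('tip',len(q),q.mean(0),(q[:,:2].min(0)+q[:,:2].max(0))/2,np.percentile(q[:,2],[50,90]))
  ret = um.true_divide(
Traceback (most recent call last):
  File "meas.py", line 7, in <module>
    m=(rr<9)&(L[...,2]>48)&(L[...,2]<58);q=L[m];print('tip',len(q),q.mean(0),(q[:,:2].min(0)+q[:,:2].max(0))/2,np.percentile(q[:,2],[50,90]))
                                                                              ~~~~~~~~~~~^^^
ValueError: zero-size array to reduction operation minimum which has no identity
```

```bash
python3 -c "
from map import *
gorel([-4.28,.81,-10.08],62,9.94)"
python3 -m crank '[[[-0.23,-0.5,0.06],[-0.3,0,0],1],[[0,0,0],[-0.5,-0.1,2.5],1],[[0,0,0],[-0.5,0,2.5],1],[[0,0,0],[-0.45,0,2.5],1],[[0,0,0],[-0.35,0,2],1],[[0,0,0],[0,0,0],1],[[0,0,0],[0,0,0],1],[[0,0,0],[0,0,0],1]]'
python3 -c "
from map import *
gorel([-4.28,.81,-10.08],57,9.94)"
```

```text
underside now in S mm [ -3.05   0.5  164.59] F in S [-0.5  0.  -0.9] t 29.15
turn [-0.23 -0.5   0.06] shift now-axes cm [-2.16 -0.05 10.04] after-turn [-2.07 -0.09 10.06]
1cm down the post in tool axes [-0.173  0.     0.985]
time_s: 29.95
tcp_pos: [0.5534, -0.0158, 0.1614]
eef_rot: [-175.7, 19.8, -179.2]
contact_force: [-0.8, -0.8, -1.6]
gripper_width: 0.0453
gripper_force: 30.0
underside now in S mm [ 0.4  -0.54 67.75] F in S [-1.4 -0.9 -1. ] t 29.95
turn [-0.02  0.01  0.03] shift now-axes cm [-0.15  0.06  1.06] after-turn [-0.15  0.06  1.06]
1cm down the post in tool axes [-0.173  0.     0.985]
```

```bash
python3 -m crank '[[[0,0,0],[-0.15,0.06,1],1],[[0,0,0],[0,0,0],1],[[0,0,0],[0,0,0],1]]'
python3 -c "
from map import *
gorel([-4.28,.81,-10.08],54,9.94)"
python3 -m crank '[[[0,0,0],[-0.05,0,0.2],1],[[0,0,0],[0,0,0],1],[[0,0,0],[0,0,0],1]]'
python3 -c "
from map import *
gorel([-4.28,.81,-10.08],50,9.94)"
```

```text
time_s: 30.25
tcp_pos: [0.5576, -0.0161, 0.1515]
eef_rot: [-175.7, 19.7, -179.2]
contact_force: [-0.6, 0.3, -1.9]
gripper_width: 0.0449
gripper_force: 30.0
underside now in S mm [-0.92 -0.27 57.09] F in S [-1.5  0.2 -1.3] t 30.25
turn [-0.04 -0.06  0.06] shift now-axes cm [-0.15  0.01  0.29] after-turn [-0.15  0.01  0.29]
1cm down the post in tool axes [-0.173  0.     0.985]
time_s: 30.55
tcp_pos: [0.5588, -0.0161, 0.1498]
eef_rot: [-175.7, 19.7, -179.2]
contact_force: [0.1, 0.6, -0.3]
gripper_width: 0.0449
gripper_force: 30.0
underside now in S mm [-0.65 -0.18 55.03] F in S [-0.2  0.6 -0.3] t 30.55
turn [-0.03 -0.05  0.06] shift now-axes cm [-0.15  0.01  0.48] after-turn [-0.15  0.01  0.48]
1cm down the post in tool axes [-0.173  0.     0.985]
```

Correct x, then enter the tip.

```bash
python3 -m crank '[[[0,0,0],[-0.1,0.01,0.1],1],[[0,0,0],[0,0,0],1],[[0,0,0],[0,0,0],1]]'
python3 -c "
from map import *
gorel([-4.28,.81,-10.08],50,9.94)"
python3 -m crank '[[[0,0,0],[-0.03,0,0.2],1],[[0,0,0],[0,0,0],1],[[0,0,0],[0,0,0],1]]'
python3 -c "
from map import *
gorel([-4.28,.81,-10.08],46,9.94)"
```

```text
time_s: 30.85
tcp_pos: [0.5601, -0.0161, 0.1491]
eef_rot: [-175.7, 19.7, -179.2]
contact_force: [0.1, -0.0, -1.2]
gripper_width: 0.0451
gripper_force: 30.0
underside now in S mm [1.200e-01 1.000e-02 5.379e+01] F in S [-0.5  0.  -1.1] t 30.85
turn [-0.04 -0.06  0.06] shift now-axes cm [-0.06  0.    0.38] after-turn [-0.05  0.    0.38]
1cm down the post in tool axes [-0.173  0.     0.985]
time_s: 31.15
tcp_pos: [0.561, -0.0163, 0.1472]
eef_rot: [-175.7, 19.7, -179.2]
contact_force: [0.2, -0.5, -1.0]
gripper_width: 0.045
gripper_force: 30.0
underside now in S mm [-5.00e-02 -6.00e-02  5.17e+01] F in S [-0.3 -0.4 -1. ] t 31.15
turn [-0.04 -0.07  0.06] shift now-axes cm [-0.11  0.01  0.56] after-turn [-0.11  0.01  0.56]
1cm down the post in tool axes [-0.173  0.     0.985]
```

```bash
python3 -m crank '[[[0,0,0],[-0.07,0,0.3],1],[[0,0,0],[0,0,0],1],[[0,0,0],[0,0,0],1]]'
python3 -c "
from map import *
gorel([-4.28,.81,-10.08],44,9.94)"
python3 -m crank '[[[0,0,0],[-0.07,0,0.3],1],[[0,0,0],[0,0,0],1],[[0,0,0],[0,0,0],1]]'
python3 -c "
from map import *
gorel([-4.28,.81,-10.08],40,9.94)"
```

```text
time_s: 31.45
tcp_pos: [0.5627, -0.0165, 0.1446]
eef_rot: [-175.7, 19.7, -179.2]
contact_force: [-0.4, -0.0, -0.4]
gripper_width: 0.0451
gripper_force: 30.0
underside now in S mm [ 1.100e-01 -4.000e-02  4.858e+01] F in S [-0.5 -0.1 -0.2] t 31.45
turn [-0.04 -0.07  0.06] shift now-axes cm [-0.07  0.01  0.45] after-turn [-0.07  0.01  0.45]
1cm down the post in tool axes [-0.173  0.     0.985]
time_s: 31.75
tcp_pos: [0.5644, -0.0167, 0.1421]
eef_rot: [-175.7, 19.7, -179.2]
contact_force: [0.1, 0.5, -0.7]
gripper_width: 0.045
gripper_force: 30.0
underside now in S mm [ 0.3  -0.   45.52] F in S [-0.3  0.5 -0.6] t 31.75
turn [-0.04 -0.07  0.06] shift now-axes cm [-0.07  0.01  0.55] after-turn [-0.07  0.01  0.55]
1cm down the post in tool axes [-0.173  0.     0.985]
```

Threaded cleanly; the last 5.5 mm follow.

```bash
python3 -m crank '[[[0,0,0],[-0.03,0,0.3],1],[[0,0,0],[-0.04,0,0.2],1],[[0,0,0],[0,0,0],1],[[0,0,0],[0,0,0],1]]'
python3 -c "
from map import *
gorel([-4.28,.81,-10.08],40,9.94)"
python3 -m crank '[[[0,0,0],[-0.01,0,0.12],1],[[0,0,0],[0,0,0],1],[[0,0,0],[0,0,0],1]]'
python3 -c "
from map import *
gorel([-4.28,.81,-10.08],40,9.94)"
```

```text
time_s: 32.15
tcp_pos: [0.5667, -0.0171, 0.1376]
eef_rot: [-175.7, 19.7, -179.2]
contact_force: [0.8, 0.2, -1.3]
gripper_width: 0.0451
gripper_force: 30.0
underside now in S mm [ 0.1  -0.05 40.47] F in S [ 0.   0.3 -1.6] t 32.15
turn [-0.04 -0.08  0.05] shift now-axes cm [0.   0.01 0.05] after-turn [0.   0.01 0.05]
1cm down the post in tool axes [-0.173  0.     0.985]
time_s: 32.45
tcp_pos: [0.5673, -0.0171, 0.1368]
eef_rot: [-175.7, 19.7, -179.2]
contact_force: [-0.7, -0.3, 0.3]
gripper_width: 0.0451
gripper_force: 30.0
underside now in S mm [2.600e-01 2.000e-02 3.951e+01] F in S [-0.5 -0.4  0.6] t 32.45
turn [-0.03 -0.04  0.06] shift now-axes cm [ 0.03  0.   -0.04] after-turn [ 0.03  0.   -0.04]
1cm down the post in tool axes [-0.173  0.     0.985]
```

```bash
python3 -m crank '[[[0,0,0],[0.02,0,0.06],1],[[0,0,0],[0,0,0],1],[[0,0,0],[0,0,0],1],[[0,0,0],[0,0,0],-0.7],[[0,0,0],[0,0,0],-0.7],[[0,0,0],[0,0,0],-0.7],[[0,0,0],[0,0,0],-0.7],[[0,0,0],[0,0,0],-0.7]]'
python3 -m crank '[[[0,0,0],[0.17,0,-1],-0.7],[[0,0,0],[0.34,0,-2],-0.7],[[0,0,0],[0.5,0,-3],-0.7],[[0,0,0],[0.5,0,-3],-0.7],[[0,0,0],[0,0,0],-0.7],[[0,0,0],[0,0,0],-0.7]]'
python3 - <<'E'
from map import *
from ref import tolocal
st=r.get_state();c=save('wrist','wr10');L=tolocal(S,cloud(c,wfc(c,st)))*1000;rr=np.hypot(L[...,0],L[...,1])
m=(rr<22)&(rr>9)&(L[...,2]>45)&(L[...,2]<70)&(c['color'].min(2)>100);q=L[m];print(len(q));q=q[abs(q[:,2]-np.median(q[:,2]))<2.5]
A=np.c_[q[:,:2],np.ones(len(q))];print('collar top',len(q),np.linalg.lstsq(A,q[:,2],rcond=None)[0],q.min(0),q.max(0))
# knob & arm from wrist, side and top
v={'wrist':(c,wfc(c,st))}
for n in('side','top'):
    d=save(n,n+'10');v[n]=(d,d['world_from_camera'])
for n,(d,T) in v.items():
    L=tolocal(S,cloud(d,T))*1000;g=d['color'].astype(int);br=(g[...,0]-g[...,2]>25)
    rr=np.hypot(L[...,0]-56,L[...,1]);m=(rr>60)&(rr<110)&(L[...,2]>62)&(L[...,2]<100)&br&(L[...,1]>0);q=L[m]
    if len(q):print(n,'knob',len(q),q.mean(0).round(1),q.min(0).round(1),q.max(0).round(1))
a=v['side'][0]['color'];cv2.imwrite('pics/c10.png',np.hstack([cv2.resize(c['color'][60:360,160:560],(480,360)),cv2.resize(a[190:290,240:330],(320,360),interpolation=2)])[:,:,::-1])
E
```

```text
time_s: 33.25
tcp_pos: [0.5672, -0.0171, 0.1359]
eef_rot: [-175.7, 19.7, -179.2]
contact_force: [0.3, 0.1, -0.2]
gripper_width: 0.0736
gripper_force: 0.0
time_s: 33.85
tcp_pos: [0.5227, -0.0105, 0.2168]
eef_rot: [-175.8, 19.8, -179.2]
contact_force: [-0.6, 0.2, 0.3]
gripper_width: 0.0743
gripper_force: 0.0
1626
collar top 1625 [-3.94596415e-03 -3.19897068e-03  5.60632228e+01] [-21.85406649 -21.91085829  53.68354716] [21.37882004 21.96938193 58.13098505]
wrist knob 3 [57.5 78.8 79.6] [56.7 78.7 76.6] [57.9 78.9 82.2]
side knob 31 [58.  90.2 86.6] [53.3 82.8 71.5] [63.2 94.4 96.2]
top knob 27 [60.4 84.3 89.5] [50.  79.7 72.7] [65.  90.6 97.4]
```

View pics/c10.png

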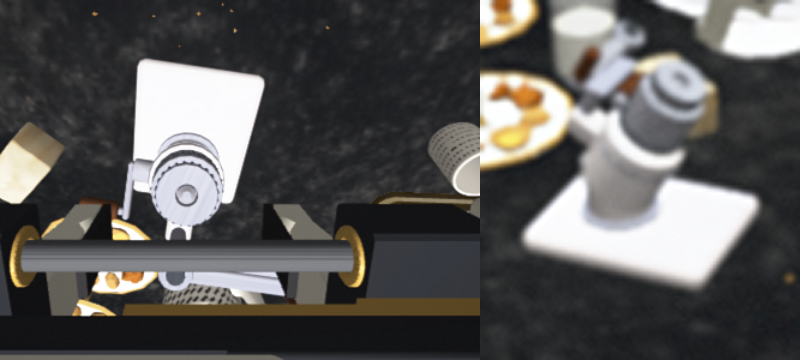

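The stack is home: the collar's top is at 56.06 mm and level, concentric in the wrist crop near (187,190). The keeper is still open behind it, pointing right toward +y.

Next the keeper arc: grip the knob and carry it from S(57,86) to S(−30,0) at z≈84. First I'll check reach.

Run:
```python
from map import *
for rel in(10,20):
  for phi in(0,30):
    for a in(90,45,0):
        off=(56-86*np.cos(np.radians(a)),86*np.sin(np.radians(a)))
        p,Rt=place(84,rel,phi,off);print(rel,phi,a,[b.round(1).tolist() for b in branches(p,Rt.as_matrix(),10)],p.round(3))
c=dict(np.load('wr10.npz'));print(r.get_state()['joints'].round(1))
p,Rt=place(150,15,8,(57,86));delta(p,Rt);print('after-turn',(Rt.inv().apply(p-r.get_state()['tcp_pos'])*100).round(2))
```

```text
10 0 90 [[31.1, 5.4, -34.7, 21.3, -36.0, -144.5]] [0.616 0.065 0.184]
10 0 45 [[32.2, 1.5, -44.7, 25.4, -30.7, -150.3]] [0.56  0.047 0.154]
10 0 0 [[27.0, -1.2, -49.1, 24.8, -27.6, -145.2]] [ 0.531 -0.011  0.141]
10 30 90 [[33.1, 5.9, -37.4, 29.9, -37.3, -124.5]] [0.616 0.062 0.184]
10 30 45 [[34.1, 2.0, -47.5, 34.7, -32.4, -131.3]] [0.561 0.044 0.154]
10 30 0 [[28.5, -1.0, -52.9, 36.6, -28.4, -128.5]] [ 0.531 -0.013  0.141]
20 0 90 [[28.1, 10.2, -21.5, 7.6, -50.5, -130.1]] [0.611 0.066 0.183]
20 0 45 [[29.4, 6.3, -30.9, 8.5, -45.1, -132.5]] [0.555 0.048 0.152]
20 0 0 [[24.4, 3.9, -35.3, 7.8, -42.6, -127.4]] [ 0.525 -0.01   0.14 ]
20 30 90 [[33.3, 11.1, -26.2, 20.1, -51.6, -115.9]] [0.611 0.06  0.183]
20 30 45 [[35.0, 7.3, -35.9, 21.9, -46.5, -120.3]] [0.556 0.042 0.153]
20 30 0 [[30.6, 4.2, -41.7, 23.1, -42.8, -117.7]] [ 0.526 -0.015  0.14 ]
[  29.8   -6.7  -41.9   20.2  -41.4 -133.4]
tcp [ 0.5223 -0.0112  0.2147] rot [-175.68   19.64 -179.17] t 34.0
shift cm [-6.55  7.81 -1.03] len 10.24
turn deg [-0.06  4.94  0.06]
after-turn [-6.43  7.82 -1.58]
```

```bash
python3 -m crank '[[[0,4.9,0],[0,0,0],-0.7],[[0,0,0],[-1.6,1.95,-0.4],-0.7],[[0,0,0],[-1.6,1.95,-0.4],-0.7],[[0,0,0],[-1.6,1.95,-0.4],-0.7],[[0,0,0],[-1.6,1.95,-0.4],-0.7],[[0,0,0],[0,0,0],-0.7],[[0,0,0],[0,0,0],-0.7],[[0,0,0],[0,0,0],-0.7]]'
cat > knob.py <<'E'
from map import *
from ref import tolocal,circ
import sys
st=r.get_state();c=save('wrist',sys.argv[1]);P=cloud(c,wfc(c,st));L=tolocal(S,P)*1000;g=c['color'].astype(int)
br=(g[...,0]-g[...,2]>25);cx,cy=float(sys.argv[2]),float(sys.argv[3])
m=(np.hypot(L[...,0]-cx,L[...,1]-cy)<22)&(L[...,2]>63)&(L[...,2]<102)&br;q=L[m];print('knob px',len(q),q.min(0).round(1),q.max(0).round(1))
t=q[q[:,2]>np.percentile(q[:,2],90)-3];print('top',len(t),t.mean(0).round(1),'mid xy',((t.min(0)+t.max(0))/2).round(1))
e=q[q[:,2]<q[:,2].max()-3];print('side circle',circ(e[:,:2]) if len(e)>8 else '')
E
python3 knob.py wr11 57 86
python3 - <<'E'
from map import *
p,Rt=place(85,15,8,(57,86));delta(p,Rt)
E
```

```text
time_s: 34.8
tcp_pos: [0.5806, 0.0677, 0.2405]
eef_rot: [-175.8, 14.7, -179.6]
contact_force: [0.3, -0.4, 0.3]
gripper_width: 0.0745
gripper_force: 0.0
knob px 285 [49.6 79.5 90.2] [63.8 93.1 94.8]
top 281 [56.4 86.1 93. ] mid xy [56.7 86.3 92.9]
side circle (array([56.65129182, 86.26155728]), np.float64(6.529901734094351))
tcp [0.5806 0.0676 0.2409] rot [-175.78   14.74 -179.57] t 34.85
shift cm [-1.76  0.08  6.3 ] len 6.54
turn deg [-0.09  0.02  0.04]
```

```bash
python3 -m crank '[[[0,0,0],[-0.6,0.1,2],-0.7],[[0,0,0],[-0.6,0,2],-0.7],[[0,0,0],[-0.4,0,1.4],-0.7],[[0,0,0],[0,0,0],-0.7],[[0,0,0],[0,0,0],-0.7]]'
python3 - <<'E'
from map import *
p,Rt=place(85,15,8,(56.5,86.2));delta(p,Rt)
E
```

```text
time_s: 35.35
tcp_pos: [0.6104, 0.0652, 0.1938]
eef_rot: [-175.8, 14.8, -179.6]
contact_force: [-0.1, -0.4, -0.1]
gripper_width: 0.0745
gripper_force: 0.0
tcp [0.6104 0.0652 0.1938] rot [-175.79   14.79 -179.57] t 35.35
shift cm [-0.03 -0.03  0.99] len 0.99
turn deg [-0.07  0.08  0.03]
```

```bash
python3 -m crank '[[[0,0,0],[-0.03,-0.1,0.6],-0.7],[[0,0,0],[0,0,0.35],-0.5],[[0,0,0],[0,0,0],0],[[0,0,0],[0,0,0],1],[[0,0,0],[0,0,0],1],[[0,0,0],[0,0,0],1],[[0,0,0],[0,0,0],1],[[0,0,0],[0,0,0],1]]' 15
python3 -m crank '[[[0,0,0],[0,0,0],1],[[0,0,0],[0,0,0],1],[[0,0,0],[0,0,0],1]]'
cat > arc.py <<'E'
from map import *
import sys
# increments in tool axes for arc steps
st=r.get_state();R0=R.from_euler('xyz',st['eef_rot'],degrees=True);gp=st['tcp_pos']-R0.apply([0,-.0007,.032])
l=(gp-S[:3,3])@S[:3,:3]*1000;ang=np.degrees(np.arctan2(l[1],56-l[0]));rad=np.hypot(l[1],l[0]-56)
print('grasp in S',l.round(1),'angle',ang.round(1),'rad',rad.round(1),'F in S',(S[:3,:3].T@st['contact_force']).round(1),'w',st['gripper_width'].round(4),'t',st['time_s'])
prev=np.array([*l[:2],0])
z0=l[2]
for a in [float(x) for x in sys.argv[1:]]:
    n=np.array([56-86*np.cos(np.radians(a)),86*np.sin(np.radians(a)),0]);d=n-prev
    if a==float(sys.argv[1]): d[2]=85-z0
    print(a,(R0.inv().apply(S[:3,:3]@d)/10).round(2).tolist());prev=n
E
python3 arc.py 84 76 68 60 52 44 36 30
```

```text
time_s: 36.15
tcp_pos: [0.6133, 0.0641, 0.1847]
eef_rot: [-175.8, 14.8, -179.5]
contact_force: [0.3, 0.3, 0.3]
gripper_width: 0.0241
gripper_force: 0.0
time_s: 36.45
tcp_pos: [0.6129, 0.0634, 0.1845]
eef_rot: [-175.8, 14.8, -179.6]
contact_force: [-0.1, -3.6, 1.2]
gripper_width: 0.0143
gripper_force: 15.0Traceback (most recent call last):
  File "arc.py", line 6, in <module>
    print('grasp in S',l.round(1),'angle',ang.round(1),'rad',rad.round(1),'F in S',(S[:3,:3].T@st['contact_force']).round(1),'w',st['gripper_width'].round(4),'t',st['time_s'])
                                                                                                                                 ^^^^^^^^^^^^^^^^^^^^^^^^^
AttributeError: 'float' object has no attribute 'round'
```

```bash
sed -i "s/st\['gripper_width'\].round(4)/round(st['gripper_width'],4)/" arc.py; python3 arc.py 84 76 68 60 52 44 36 30
```

```text
grasp in S [56.2 86.1 85.2] angle 90.2 rad 86.1 F in S [ 0.9 -3.6  0.8] w 0.0143 t 36.45
84.0 [0.88, 0.08, 0.26]
76.0 [1.16, -0.04, 0.31]
68.0 [1.14, -0.21, 0.31]
60.0 [1.1, -0.37, 0.29]
52.0 [1.04, -0.52, 0.28]
44.0 [0.96, -0.67, 0.26]
36.0 [0.86, -0.8, 0.23]
30.0 [0.57, -0.68, 0.15]
```

```bash
python3 -m crank '[[[0,0,0],[0.88,0.08,0.26],1],[[0,0,0],[1.16,-0.04,0.31],1],[[0,0,0],[1.14,-0.21,0.31],1],[[0,0,0],[0,0,0],1]]'
python3 arc.py 60 52 44 36 30
```

```text
time_s: 36.85
tcp_pos: [0.5838, 0.0598, 0.1681]
eef_rot: [-175.7, 14.8, -179.5]
contact_force: [2.9, -8.7, 0.0]
gripper_width: 0.0147
gripper_force: 15.0
grasp in S [23.4 78.7 85.2] angle 67.5 rad 85.2 F in S [ 3.5 -8.3 -2. ] w 0.0147 t 36.85
60.0 [1.05, -0.27, 0.31]
52.0 [1.04, -0.52, 0.28]
44.0 [0.96, -0.67, 0.26]
36.0 [0.86, -0.8, 0.23]
30.0 [0.57, -0.68, 0.15]
```

```bash
python3 -m crank '[[[0,0,0],[1.05,-0.22,0.31],1],[[0,0,0],[1.04,-0.52,0.28],1],[[0,0,0],[0.96,-0.67,0.26],1],[[0,0,0],[0,0,0],1]]'
python3 arc.py 36 30 24 18 12 6 0
python3 -m crank '[[[0,0,0],[0.86,-0.8,0.23],1],[[0,0,0],[0.57,-0.68,0.15],1],[[0,0,0],[0,0,0],1]]'
python3 arc.py 24 18 12 6 0
```

```text
time_s: 37.25
tcp_pos: [0.5594, 0.0444, 0.1557]
eef_rot: [-175.7, 15.1, -179.5]
contact_force: [16.1, -19.8, 5.1]
gripper_width: 0.0148
gripper_force: 15.0
grasp in S [-2.  60.2 85.6] angle 46.0 rad 83.6 F in S [ 18.6 -17.5  -4.9] w 0.0148 t 37.25
36.0 [1.22, -0.79, 0.38]
30.0 [0.57, -0.68, 0.15]
24.0 [0.5, -0.74, 0.13]
18.0 [0.42, -0.79, 0.11]
12.0 [0.34, -0.83, 0.09]
6.0 [0.26, -0.86, 0.07]
0.0 [0.17, -0.88, 0.05]
time_s: 37.55
tcp_pos: [0.5472, 0.0317, 0.1497]
eef_rot: [-175.9, 15.2, -179.5]
contact_force: [9.8, -8.7, 5.9]
gripper_width: 0.0145
gripper_force: 15.0
grasp in S [-14.1  45.8  85.6] angle 33.2 rad 83.7 F in S [12.3 -7.3 -0.3] w 0.0145 t 37.55
24.0 [0.94, -0.95, 0.31]
18.0 [0.42, -0.79, 0.11]
12.0 [0.34, -0.83, 0.09]
6.0 [0.26, -0.86, 0.07]
0.0 [0.17, -0.88, 0.04]
```

Forces point radially inward, so I'll use a slightly smaller radius.

```bash
sed -i 's/86\*np/83.5*np/g' arc.py; python3 arc.py 26 20 14 8 3 -2
python3 -m crank '[[[0,0,0],[0.55,-0.83,0.15],1],[[0,0,0],[0.42,-0.77,0.12],1],[[0,0,0],[0,0,0],1]]'
python3 arc.py 14 8 3 -2
```

```text
grasp in S [-14.1  45.8  85.6] angle 33.2 rad 83.7 F in S [12.3 -7.3 -0.3] w 0.0145 t 37.55
26.0 [0.59, -0.84, 0.22]
20.0 [0.44, -0.75, 0.11]
14.0 [0.36, -0.79, 0.09]
8.0 [0.28, -0.83, 0.07]
3.0 [0.17, -0.71, 0.04]
-2.0 [0.11, -0.72, 0.03]
time_s: 37.85
tcp_pos: [0.5371, 0.0162, 0.145]
eef_rot: [-176.0, 15.1, -179.5]
contact_force: [-3.1, 0.9, 9.3]
gripper_width: 0.0146
gripper_force: 15.0
grasp in S [-23.3  29.1  85.5] angle 20.2 rad 84.5 F in S [1.9 0.5 9.6] w 0.0146 t 37.85
14.0 [0.28, -0.86, 0.12]
8.0 [0.28, -0.83, 0.07]
3.0 [0.17, -0.71, 0.04]
-2.0 [0.11, -0.72, 0.03]
```

```bash
python3 -m crank '[[[0,0,0],[0.31,-0.86,0.07],1],[[0,0,0],[0.26,-0.83,0.03],1],[[0,0,0],[0,0,0],1]]' 25
python3 arc.py 3 -2
python3 -m crank '[[[0,0,0],[0.17,-0.71,0.04],1],[[0,0,0],[0,0,0],1],[[0,0,0],[0,0,0],1]]'
python3 arc.py 0 -2 -4
```

```text
time_s: 38.15
tcp_pos: [0.53, -0.0013, 0.1422]
eef_rot: [-175.9, 14.9, -179.5]
contact_force: [-7.8, 4.7, 5.8]
gripper_width: 0.0143
gripper_force: 25.0
grasp in S [-28.7  10.9  85.5] angle 7.3 rad 85.4 F in S [-4.4  3.6  9.2] w 0.0143 t 38.15
3.0 [-0.05, -0.66, 0.03]
-2.0 [0.11, -0.72, 0.03]
time_s: 38.45
tcp_pos: [0.5282, -0.0084, 0.1417]
eef_rot: [-175.9, 14.9, -179.5]
contact_force: [-7.0, 4.6, 6.4]
gripper_width: 0.0143
gripper_force: 25.0
grasp in S [-29.6   3.6  85.4] angle 2.4 rad 85.7 F in S [-3.3  3.6  9.3] w 0.0143 t 38.45
0.0 [-0.16, -0.39, 0.0]
-2.0 [0.03, -0.29, 0.01]
-4.0 [0.02, -0.29, 0.01]
```

```bash
python3 -m crank '[[[0,0,0],[-0.05,-0.35,0],1],[[0,0,0],[0,0,0],1],[[0,0,0],[0,0,0],1]]'
python3 arc.py -2
python3 -m crank '[[[0,0,0],[0,-0.2,0],1],[[0,0,0],[0,0,0],1],[[0,0,0],[0,0,0],1]]'
python3 arc.py -2
```

```text
time_s: 38.75
tcp_pos: [0.5279, -0.0118, 0.1417]
eef_rot: [-175.9, 14.8, -179.5]
contact_force: [-12.9, 8.2, 8.1]
gripper_width: 0.0142
gripper_force: 25.0
grasp in S [-29.5   0.2  85.3] angle 0.1 rad 85.5 F in S [-8.   6.4 13.9] w 0.0142 t 38.75
-2.0 [-0.16, -0.33, -0.01]
time_s: 39.05
tcp_pos: [0.528, -0.0121, 0.1417]
eef_rot: [-176.0, 14.8, -179.5]
contact_force: [-18.9, 19.7, 8.8]
gripper_width: 0.0143
gripper_force: 25.0
grasp in S [-29.4  -0.2  85.2] angle -0.1 rad 85.4 F in S [-14.   17.   18.3] w 0.0143 t 39.05
-2.0 [-0.15, -0.3, -0.02]
```

At the stop: the angle is −0.1° and the force rose to 17 N with no further motion. I'll relax, release and retract along the knob axis.

```bash
python3 -m crank '[[[0,0,0],[0.05,0.15,-0.05],1],[[0,0,0],[0,0,0],0.2],[[0,0,0],[0,0,0],0.2],[[0,0,0],[0,0,0],0],[[0,0,0],[0,0,0],0],[[0,0,0],[0,0,0],-0.2],[[0,0,0],[0,0,0],-0.2],[[0,0,0],[0,0,0],-0.2]]'
python3 -m crank '[[[0,0,0],[0.25,0,-0.97],-0.2],[[0,0,0],[0.25,0,-0.97],-0.2],[[0,0,0],[0.5,0,-1.94],-0.2],[[0,0,0],[0.5,0,-1.94],-0.2],[[0,0,0],[0.75,0,-2.9],-0.2],[[0,0,0],[0.75,0,-2.9],-0.2],[[0,0,0],[0,0,0],-0.2],[[0,0,0],[0,0,0],-0.2]]'
python3 knob.py wr12 -30 0
python3 - <<'E'
from map import *
from ref import tolocal
for n in('side','top','wrist'):
    st=r.get_state();d=save(n,n+'12');T=wfc(d,st);L=tolocal(S,cloud(d,T))*1000;g=d['color'].astype(int);br=(g[...,0]-g[...,2]>25)
    m=(np.hypot(L[...,0]+30,L[...,1])<20)&(L[...,2]>64)&(L[...,2]<100)&br;q=L[m]
    if len(q):print(n,'knob',len(q),q.mean(0).round(1),q.min(0).round(1),q.max(0).round(1))
    rr=np.hypot(L[...,0],L[...,1]);q=L[(rr<22)&(abs(L[...,1])>12)&(L[...,2]>48)&(L[...,2]<60)];print('collar top',len(q),np.median(q[:,2]) if len(q) else '')
    if n!='wrist':
        p=cloud(d,T);o=np.load(n+'0.npz');p0=cloud(o,o['world_from_camera'])
        for nm,x,y in(('cheese',.639,-.226),('jar',.394,-.004),('cup',.604,.272)):
            f=lambda P:(lambda q:(len(q),np.median(q,0).round(4)))(P[(np.hypot(P[...,0]-x,P[...,1]-y)<.06)&(P[...,2]>.03)&(P[...,2]<.085)])
            print(n,nm,f(p0),f(p))
a=np.load('side12.npz')['color'];b=np.load('wrist12.npz')['color']
cv2.imwrite('pics/c12.png',np.hstack([cv2.resize(b[60:360,160:560],(480,360)),cv2.resize(a[190:290,240:330],(320,360),interpolation=2)])[:,:,::-1])
E
```

```text
time_s: 39.85
tcp_pos: [0.5283, -0.0129, 0.1421]
eef_rot: [-175.8, 14.8, -179.6]
contact_force: [0.6, -0.6, 0.4]
gripper_width: 0.0523
gripper_force: 0.0
time_s: 40.65
tcp_pos: [0.4694, -0.0044, 0.2479]
eef_rot: [-175.9, 15.0, -179.5]
contact_force: [0.2, 0.6, -0.3]
gripper_width: 0.0524
gripper_force: 0.0
knob px 184 [-37.   -6.   82.2] [-23.5   7.   95.7]
top 169 [-30.1   0.5  93.3] mid xy [-29.9   0.6  93.5]
side circle (array([-30.84238418,   0.3012911 ]), np.float64(5.706234833821024))
side knob 31 [-29.    3.8  88. ] [-34.4  -8.   73.5] [-22.5  12.9  96.8]
collar top 31 53.70438887181766
side cheese (181, array([ 0.6307, -0.2164,  0.0485])) (17, array([ 0.6715, -0.2345,  0.0497]))
side jar (418, array([0.3905, 0.0145, 0.0601])) (412, array([0.3904, 0.0139, 0.0607]))
side cup (457, array([0.6043, 0.2749, 0.0478])) (456, array([0.6041, 0.2755, 0.0474]))
top knob 25 [-25.6  -0.5  88.6] [-34.8  -5.2  73.1] [-20.8   4.   98.3]
collar top 27 54.61048980874664
top cheese (440, array([ 0.6375, -0.2253,  0.0494])) (443, array([ 0.6373, -0.2251,  0.0495]))
top jar (321, array([ 0.3945, -0.0055,  0.069 ])) (104, array([ 0.3795, -0.0206,  0.0685]))
top cup (148, array([0.607 , 0.2769, 0.0507])) (148, array([0.6067, 0.277 , 0.0509]))
wrist knob 186 [-30.3   0.5  93. ] [-36.8  -6.3  84.9] [-22.9   7.3  94.8]
collar top 149 53.51013604098924
```

View pics/c12.png

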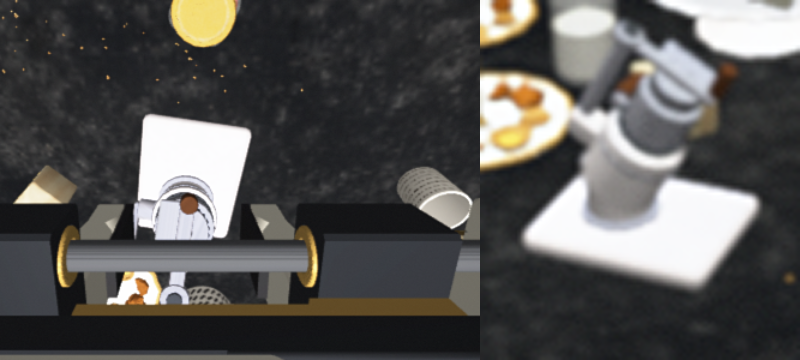

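The keeper lies over the post with the knob at S(−30, 0.5), within 0.4° of its stop. The collar's top is pressed to 53.5 mm, the bystanders haven't moved and the gripper is clear.

```bash
python3 -c "
from plant import r
print(r.close_job())"
```

```text
the job is handed in; nothing more can be done
None
```

The grater is back together and handed in at about 41 s: the drum is home on the disc, the collar is on the drum, the keeper is closed to its stop with the stack drawn down 2.5 mm, the robot is clear, and the cheese, jar and cup have not moved.

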